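# Put the die nuts and chisels away and snap the boxes shut

## Task

Clear the bench for the night: put each die nut that is lying out into the small hinged box of its own colour, and every cold chisel into the open drawer. Press the covers of all three boxes down until their catches hold them shut, an empty box's too, push the drawer fully home, and leave the other things on the bench where they are.

Things in the scene. Friction and masses are not known exactly. Their poses are not given: they have to be found in the camera images.
- box_red: red steel box fixed to the bench, 68 (x) x 86 (y) x 40 mm high, open top, walls and floor 3 mm. Origin: centre of its underside; x points from its front (catch side, nearest the robot) to its hinge side. Hinge line along its y, 36 mm behind its centre, 41.5 mm above the bench. Cover fully open: leans back, edge 114 mm above the bench, 27 mm behind the hinge. Shut: top 44.5 mm above the bench.
- cover_red (a joint): angle (rad) of the red box's cover: 0 shut, 1.92 open. Plate 77.5 mm from hinge to free edge, 90 wide, 3 thick, 16 mm lip at the edge. A weak spring (1.5 N at the edge) throws it open unless the brass ball catch on the box's front has snapped over the lip; then it stays under 0.03. Snapping takes about 8 N down on the dark strip 60 mm from the hinge: push it to its stop.
- die_red: red hexagonal die nut (thread-chasing die), 30 mm across flats, 34.6 mm across corners, 18 mm thick, 80 g, dark hole in the middle. Origin: centre of its underside as it lies flat; z along its hole; one pair of flats faces along its x axis, the others at 60 and 120 degrees. Absent in some starts.
- box_blue: blue steel box fixed to the bench, 68 (x) x 86 (y) x 40 mm high, open top, walls and floor 3 mm. Origin: centre of its underside; x points from its front (catch side, nearest the robot) to its hinge side. Hinge line along its y, 36 mm behind its centre, 41.5 mm above the bench. Cover fully open: leans back, edge 114 mm above the bench, 27 mm behind the hinge. Shut: top 44.5 mm above the bench.
- cover_blue (a joint): angle (rad) of the blue box's cover: 0 shut, 1.92 open. Plate 77.5 mm from hinge to free edge, 90 wide, 3 thick, 16 mm lip at the edge. A weak spring (1.5 N at the edge) throws it open unless the brass ball catch on the box's front has snapped over the lip; then it stays under 0.03. Snapping takes about 8 N down on the dark strip 60 mm from the hinge: push it to its stop.
- die_blue: blue hexagonal die nut (thread-chasing die), 30 mm across flats, 34.6 mm across corners, 18 mm thick, 80 g, dark hole in the middle. Origin: centre of its underside as it lies flat; z along its hole; one pair of flats faces along its x axis, the others at 60 and 120 degrees. Absent in some starts.
- box_yellow: yellow steel box fixed to the bench, 68 (x) x 86 (y) x 40 mm high, open top, walls and floor 3 mm. Origin: centre of its underside; x points from its front (catch side, nearest the robot) to its hinge side. Hinge line along its y, 36 mm behind its centre, 41.5 mm above the bench. Cover fully open: leans back, edge 114 mm above the bench, 27 mm behind the hinge. Shut: top 44.5 mm above the bench.
- cover_yellow (a joint): angle (rad) of the yellow box's cover: 0 shut, 1.92 open. Plate 77.5 mm from hinge to free edge, 90 wide, 3 thick, 16 mm lip at the edge. A weak spring (1.5 N at the edge) throws it open unless the brass ball catch on the box's front has snapped over the lip; then it stays under 0.03. Snapping takes about 8 N down on the dark strip 60 mm from the hinge: push it to its stop.
- die_yellow: yellow hexagonal die nut (thread-chasing die), 30 mm across flats, 34.6 mm across corners, 18 mm thick, 80 g, dark hole in the middle. Origin: centre of its underside as it lies flat; z along its hole; one pair of flats faces along its x axis, the others at 60 and 120 degrees. Absent in some starts.
- chisel_1: cold chisel, green square-section shank with bare steel ends, 105 mm long, 14 x 14 mm, 120 g. Origin: middle of its length, on its underside as built; x axis along its length. All chisels are alike; some are absent in some starts.
- chisel_2: cold chisel, green square-section shank with bare steel ends, 105 mm long, 14 x 14 mm, 120 g. Origin: middle of its length, on its underside as built; x axis along its length. All chisels are alike; some are absent in some starts.
- chisel_3: cold chisel, green square-section shank with bare steel ends, 105 mm long, 14 x 14 mm, 120 g. Origin: middle of its length, on its underside as built; x axis along its length. All chisels are alike; some are absent in some starts.
- cab: fixed grey steel cabinet with one green-fronted drawer, 260 (its x) x 230 (its y) x 80 mm high. Origin: centre of its underside; its front faces its own -x (towards the robot), where the drawer comes out.
- cab_drawer0 (a joint): how far the drawer is pulled out, in m: 0 shut, starts 0.135 to 0.165 (range to 0.18). It slides with about 1 N of friction and stays where it is left.
- tray_in (a point): middle of the drawer's inner floor, 22 mm above the bench, moving with the drawer; axes as the cabinet's. Inside 215 mm long (x), 188 mm wide (y); walls 6 mm thick, tops 58 mm above the bench, green front panel to 68 mm. Open to the sky only from 107 mm in front of this point (its -x) over a length of the joint value less 6 mm; the rest is under the cabinet's top.
- cab_drawer0_handle (a point): middle of the drawer's steel bar handle, 35 mm in front of the drawer's face, 115 mm long across, about 44 mm above the bench; moves with the drawer.
- hammer: bystander, not part of the job: hammer lying on the bench, handle along its x; origin at its underside
- mug: bystander, not part of the job: blue mug, 80 mm across, 85 mm high; origin at its underside
- spanner: bystander, not part of the job: open spanner 160 mm long, lying along its x; origin at its underside
- tape: bystander, not part of the job: black tape roll, 70 mm across, 24 mm high; origin at its underside
- rivet_pot: bystander, not part of the job: copper pot, 64 mm across, 45 mm high; origin at its underside
- jar: bystander, not part of the job: amber jar on top of the cabinet, 60 mm across, 90 mm high; origin at its underside
- horseshoe: bystander, not part of the job: dark steel horseshoe about 125 mm wide, 9 mm thick; origin at the middle of its opening; origin at its underside
- oil: bystander, not part of the job: yellow oil bottle, 56 mm across, 150 mm high; origin at its underside

How it is judged:
By the outcome, as a careful person would: the job done as asked, in the order asked, and still so for the second after the job is handed in, with the robot touching nothing.
Of die_red, die_blue, die_yellow only 2 to 3 are there at a start; the rules pass over those that are not, and their reading is None.
Of chisel_1, chisel_2, chisel_3 only 2 to 3 are there at a start; the rules pass over those that are not, and their reading is None.
At some moment in a run one of chisel_1, chisel_2, chisel_3, die_red, die_blue, die_yellow may be knocked a few centimetres aside while the robot is not near it.
Once in a run the grip may slacken for a moment while it holds something.
It also fails if it takes over 192 s, if anything falls off the work surface, if the arm or the gripper's body presses on something with over 40 N, if the wrist force passes 120 N, or if a joint passes its speed limit or range.

## Robot

A 6-joint arm with a two-finger parallel gripper is mounted at the origin on the work surface. World frame = base frame: x ahead of the robot, y to its left, z up, the work surface at z = 0. Lengths are in m, angles in rad, forces in N, time in s.
With the tool pointing down it reaches from about 0.325 to 0.925 m from the base axis. Payload 3.1 kg.
Tool frame: the origin (TCP) lies midway between the tips of the shut fingers; the grasp point (between the pads) lies 19 mm behind it (pinch_z is the distance from the TCP to the grasp point, in m); z points along the fingers, y is the direction in which the jaws open and shut (so a half turn about z gives the same grasp; the last joint's range is limited). The gripper opens to 85 mm and grips with 20 to 120 N. Pads are 22 mm wide; open, the fingers measure 114 mm over their backs; the gripper's body (76 mm by 85 mm) begins 54 mm behind the grasp point. The pads swing forward as they close: fully open they stand 13 mm farther back than shut.
Start: joints at [1.018, 0.217, 1.613, -0, 1.311, -0.112], TCP at [0.267, 0.565, 0.231] pointing down, gripper open.
Joint ranges: [-2.75, 2.75], [-0.78, 2.1], [0.31, 2.55], [-1.13, 4.27], [0.13, 2.63], [-2.58, 2.58]. Speed limits (rad/s): [2.79, 2.79, 3.14, 3.14, 3.14, 3.14].

## Interface

Orientations are given as a unit quaternion [x, y, z, w].
In Python, from station import get_state, capture, close_job, pinch_z gives the robot as it stands.
- The arm moves only by the tool arm_command, never from a script. Its arguments are lists of equal length, an entry for each row: "slide": the shift along the tool's x, y, z in m, a list of three; "roll": the turn about the tool's z in degrees; "fingers": the closure, from 0 (fully open) to 1 (shut). In form: {"slide": [[tx, ty, tz], ...], "roll": [roll, ...], "fingers": [fingers, ...]}. A call has 1 to 12 rows; each row shifts and turns the commanded pose from where the row before left it, along the tool's axes as they then stand; what a row does not reach is not made up. A row lasts 1/8 s, in which the tool goes at most 62.5 mm and 10.7 degrees, less where a joint would pass 70% of its speed; a pose out of reach is approached as far as the arm can. A call with a gripper value outside its range is refused whole. The fingers move at their own pace and stop on an object; "squeeze" is the grip in N (left out, the last holds). Time passes only in rows, so rows that do not move let the fingers close. It gives the time, the measured TCP pose, the force and the opening at its end, in the units of the state.
- get_state(): the state, without advancing time (a new reading comes with each control period).
- capture(name): name is "scene" or "side" or "wrist"; returns a dict with "color" (480x640x3 uint8, blue, green, red), "z_map" (480x640 float32, m along the optical axis (not along the pixel's ray), 0 where there is no reading), "K" (3x3 intrinsics, pixels), "k1" (the pictures are not rectified: a ray, as slopes to the right and down, at radius r is drawn at 1 + k1 r^2 times it, then the intrinsics apply), "xyz" and "rotation" of the camera in the world. Camera axes: x right, y down, z forward; pixel columns grow to the right and rows downward; lengths in m; the calibration is good to about 2 mm. A picture is of the moment at which its call begins.
- close_job(): hands the job in, once; it reports no verdict.
The state is a dict: "clock": time; "joint_positions": joint angles; "qd": joint speeds; "joint_torque": joint torques, N m; "tcp_pos": TCP position; "orientation": TCP orientation; "ft_force": force on the tool from outside, world axes, zero at the start; "ft_torque": the same for the moment, N m; "opening": opening from 0.0 (shut) to 1.0 (fully open).
Only numpy, scipy, OpenCV 4.12 (cv2) and the standard library are available. Lean on these libraries where they do the work, as an engineer would, in place of code of your own. Each camera call takes 0.05 s, during which the arm holds its last target.

## Working session

There is one attempt and no reset: what is moved stays moved. The work goes in short steps, Python scripts to look and compute and a tool call to move; the robot and the scene stay as the last step left them, time stands still between calls to the robot, and variables do not carry over. Pictures are saved under pics/ and viewed, and the job is handed in when it is done.

Besides the shell and the picture viewer there is one more tool, called after "Emit:" as name([rows], argument=value, ...), one row to a line, values as JSON. arm_command: Moves the arm, as the interface text tells. Its arguments: {"type":"object","properties":{"slide":{"type":"array","items":{"type":"array","items":{"type":"number"}}},"roll":{"type":"array","items":{"type":"number"}},"fingers":{"type":"array","items":{"type":"number"}},"squeeze":{"type":"number"}},"required":["slide","roll","fingers"]}

```bash
ls; mkdir -p pics; cat > h.py <<'E'
import numpy as np, cv2
from station import get_state, capture, close_job, pinch_z
from scipy.spatial.transform import Rotation as R
def snap(cam,fn=None):
    c=capture(cam)
    if fn: cv2.imwrite('pics/'+fn+'.png',c['color'])
    return c
def Rm(c):
    r=np.array(c['rotation'],float)
    return r if r.shape==(3,3) else R.from_quat(r).as_matrix()
def rays(c,uv):
    K=np.array(c['K']);uv=np.atleast_2d(np.array(uv,float))
    D=np.array([c['k1'],0,0,0],float)
    p=cv2.undistortPoints(uv.reshape(-1,1,2),K,D).reshape(-1,2)
    d=np.c_[p,np.ones(len(p))]
    return d@Rm(c).T
def onplane(c,uv,z):
    d=rays(c,uv);o=np.array(c['xyz'],float)
    return o+d*((z-o[2])/d[:,2])[:,None]
def atdepth(c,uv):
    uv=np.atleast_2d(uv);d=rays(c,uv)
    z=np.array([c['z_map'][int(round(v)),int(round(u))] for u,v in uv])
    return np.array(c['xyz'])+d*z[:,None]
def cloud(c):
    v,u=np.mgrid[0:480,0:640]
    d=rays(c,np.c_[u.ravel(),v.ravel()]);P=np.array(c['xyz'])+d*c['z_map'].ravel()[:,None]
    P=P.reshape(480,640,3);P[c['z_map']==0]=np.nan
    return P
def tri(c1,p1,c2,p2):
    a,b=np.array(c1['xyz']),np.array(c2['xyz']);d,e=rays(c1,p1)[0],rays(c2,p2)[0]
    s=np.linalg.lstsq(np.c_[d,-e],b-a,rcond=None)[0]
    P,Q=a+s[0]*d,b+s[1]*e
    return (P+Q)/2,np.linalg.norm(P-Q)
E
python3 - <<'E'
from h import *
import pickle
print(get_state(),pinch_z)
for n in('scene','side','wrist'):
    c=snap(n,n+'0'); print(n,c['K'],c['k1'],c['xyz'],c['rotation']); pickle.dump(c,open(n+'0.pkl','wb'))
E
```

```text
pics
{'clock': 0.0, 'joint_positions': array([ 1.01780672e+00,  2.17814315e-01,  1.61494254e+00,  1.11089046e-06,
        1.31130407e+00, -1.12164238e-01]), 'qd': array([-0.00052639, -0.00109337,  0.00149931,  0.00098478,  0.00099877,
       -0.0006843 ]), 'joint_torque': array([-9.31408649e-04, -3.96850634e+01, -3.03846073e+01, -2.67781834e-04,
        9.92691057e-03, -1.63311898e-05]), 'tcp_pos': array([0.26620177, 0.56456188, 0.22992658]), 'orientation': array([ 2.18632318e-01,  9.75806531e-01, -1.16633459e-03, -4.03427539e-04]), 'ft_force': array([0.11193921, 0.70066099, 0.20914572]), 'ft_torque': array([-0.00232614, -0.00621652, -0.03028997]), 'opening': 1.0003727040830968} 0.0187
scene [[515.10067429   0.         323.82802684]
 [  0.         515.10067429 237.4766824 ]
 [  0.           0.           1.        ]] -0.1510820254759192 [ 1.43685308 -0.29362041  0.92904686] [ 0.71609084  0.57353887 -0.25631674 -0.30425122]
side [[500.52203384   0.         314.06649059]
 [  0.         500.52203384 239.62254484]
 [  0.           0.           1.        ]] -0.01228453567381633 [0.26101561 0.68198563 0.84065414] [-0.17458745  0.89704581 -0.40012922  0.06873602]
wrist [[340.74869857   0.         328.65791804]
 [  0.         340.74869857 239.75436332]
 [  0.           0.           1.        ]] -0.0029606546462443988 [0.20777607 0.59225254 0.37304863] [0.83738857 0.53071853 0.06889977 0.11122518]
```

View pics/scene0.png

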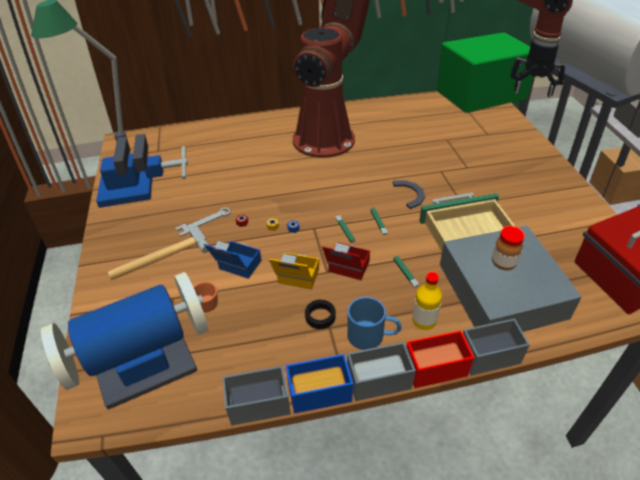

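View pics/side0.png

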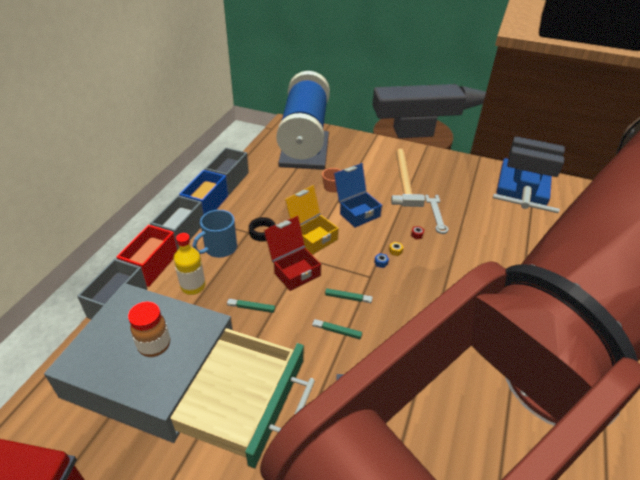

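View pics/wrist0.png

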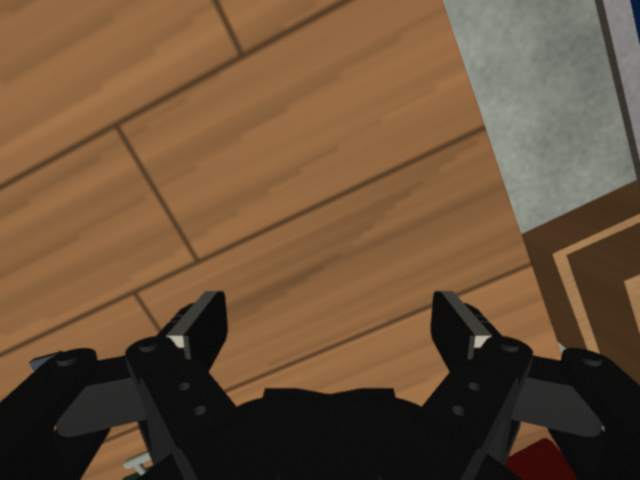

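The scene view shows three dies near (242,220), (272,224) and (293,226). The chisels are near (345,229), (379,222) and (405,271). The boxes are blue (237,260), yellow (297,270) and red (346,262), and the drawer is open near (468,222). The side view shows the same things, and the wrist camera is over empty bench. Next I'll measure.

```bash
cat > m.py <<'E'
from h import *
def blobs(c,col,amin=25,roi=None,planez=None):
    hsv=cv2.cvtColor(c['color'],cv2.COLOR_BGR2HSV);H,S,V=cv2.split(hsv)
    m={'red':((H<7)|(H>172))&(S>150)&(V>50),'blue':(H>100)&(H<122)&(S>120)&(V>50),'yellow':(H>20)&(H<32)&(S>150)&(V>100),'green':(H>60)&(H<90)&(S>90)&(V>50)}[col].astype(np.uint8)
    if roi: 
        k=np.zeros_like(m);k[roi[1]:roi[3],roi[0]:roi[2]]=1;m*=k
    out=[]
    for q in cv2.findContours(m,cv2.RETR_EXTERNAL,cv2.CHAIN_APPROX_NONE)[0]:
        a=cv2.contourArea(q)
        if a<amin: continue
        out.append((a,cv2.minAreaRect(q),q,cv2.boundingRect(q)))
    return sorted(out,key=lambda t:-t[0])
E
python3 - <<'E'
from m import *
import pickle
for n,roi in(('scene',(200,180,450,300)),('side',(200,150,470,360))):
    c=pickle.load(open(n+'0.pkl','rb'))
    P=cloud(c)
    for col in('red','blue','yellow','green'):
        for a,r,q,b in blobs(c,col,15,roi):
            M=np.zeros((480,640),np.uint8);cv2.drawContours(M,[q],-1,1,-1)
            pts=P[M>0];
            print(n,col,a,np.round(r[0],1),b,'xyz med',np.round(np.nanmedian(pts,0),3),'zmax',np.round(np.nanpercentile(pts[:,2],[5,50,95]),3))
E
```

```text
scene red 753.5 [344.  259.5] (323, 247, 47, 32) xyz med [ 0.613 -0.071  0.039] zmax [0.008 0.039 0.11 ]
scene red 110.0 [432.  277.5] (426, 272, 13, 12) xyz med [0.787 0.059 0.149] zmax [0.001 0.149 0.152]
scene red 32.5 [241.3 221.4] (236, 217, 11, 9) xyz med [ 0.369 -0.308  0.014] zmax [0.005 0.014 0.02 ]
scene blue 855.5 [230.9 256.1] (205, 242, 55, 35) xyz med [ 0.536 -0.327  0.028] zmax [0.003 0.028 0.108]
scene blue 33.0 [292.7 227.8] (288, 224, 11, 8) xyz med [ 0.424 -0.177  0.015] zmax [0.005 0.015 0.019]
scene yellow 312.5 [428.5 291.5] (416, 284, 26, 16) xyz med [0.795 0.053 0.107] zmax [0.088 0.107 0.127]
scene yellow 278.5 [305.2 265.8] (293, 255, 26, 23) xyz med [ 0.57  -0.163  0.032] zmax [0.004 0.032 0.113]
scene yellow 181.0 [294.6 281.7] (278, 276, 35, 12) xyz med [ 0.616 -0.204  0.017] zmax [0.006 0.017 0.028]
scene yellow 38.5 [272. 224.] (267, 219, 11, 11) xyz med [ 0.401 -0.228  0.015] zmax [0.004 0.015 0.021]
scene yellow 15.5 [274.5 260.3] (269, 259, 12, 4) xyz med [ 0.629 -0.248  0.113] zmax [0.106 0.113 0.116]
scene green 109.5 [432.7 207.8] (421, 202, 29, 2
[... 1438 characters left out ...]
304, 189, 14, 27) xyz med [ 0.619 -0.231  0.078] zmax [0.052 0.078 0.103]
side yellow 64.0 [296.8 208.8] (289, 199, 18, 18) xyz med [ 0.637 -0.197  0.082] zmax [0.058 0.082 0.099]
side yellow 26.5 [395.3 248.2] (390, 242, 13, 12) xyz med [ 0.39  -0.214  0.018] zmax [0.009 0.018 0.021]
side green 181.5 [341.4 329.7] (323, 323, 38, 15) xyz med [0.431 0.062 0.014] zmax [0.008 0.014 0.017]
side green 161.5 [255.  305.7] (237, 301, 37, 10) xyz med [0.625 0.071 0.014] zmax [0.008 0.014 0.017]
side green 147.5 [343.6 294.4] (326, 289, 36, 11) xyz med [ 0.46  -0.032  0.014] zmax [0.008 0.014 0.017]
side green 108.0 [296.2 351.7] (290, 344, 13, 16) xyz med [0.479 0.182 0.068] zmax [0.057 0.068 0.07 ]
```

```bash
cat >> h.py <<'E'
def plan(x,y,z,yaw=None,n=None,step=0.05):
    """yaw = world angle (deg) of tool y (mod 180)"""
    s=get_state();Rt=R.from_quat(s['orientation']).as_matrix();p=np.array(s['tcp_pos'])
    cy=np.degrees(np.arctan2(Rt[1,1],Rt[0,1]))
    roll=0
    if yaw is not None:
        dy=(yaw-cy+90)%180-90; roll=-dy
    d=np.array([x,y,z])-p
    tl=Rt.T@d
    print('tcp',np.round(p,4),'yaw %.1f'%cy,'j6 %.2f'%s['joint_positions'][5],'f',np.round(s['ft_force'],1),'open %.3f'%s['opening'],'t %.1f'%s['clock'])
    print('tool delta',np.round(tl,4),'len %.3f'%np.linalg.norm(d),'roll %.1f'%roll,'rows>=',int(np.ceil(max(np.linalg.norm(d)/step,abs(roll)/9))))
    if roll: print('  (translate first, then roll)')
E
python3 -c "
from h import *
plan(0.46,-0.13,0.33,90)"
```

```text
tcp [0.2663 0.5647 0.2302] yaw 64.7 j6 -0.11 f [ 0.5 -0.8  0.6] open 1.000 t 0.1
tool delta [-0.4716 -0.5459 -0.0988] len 0.728 roll -25.3 rows>= 15
  (translate first, then roll)
```

Emit:
arm_command([
  [0,0,-0.05],
  [0,0,-0.05],
  [-0.033,-0.039,0],
  [-0.033,-0.039,0],
  [-0.033,-0.039,0],
  [-0.033,-0.039,0],
  [-0.033,-0.039,0],
  [-0.033,-0.039,0],
  [-0.033,-0.039,0],
  [-0.033,-0.039,0],
  [-0.033,-0.039,0],
  [-0.033,-0.039,0],
], roll=[0,0,0,0,0,0,0,0,0,0,0,0], fingers=[0,0,0,0,0,0,0,0,0,0,0,0])

```text
clock: 1.65
tcp_pos: [0.3986, 0.0702, 0.3312]
orientation: [0.219, 0.976, 0.0, 0.0]
ft_force: [-0.3, -0.0, -0.0]
opening: 1.001
```

Emit:
arm_command([
  [-0.035,-0.039,0],
  [-0.035,-0.039,0],
  [-0.035,-0.039,0],
  [-0.035,-0.039,0],
  [0,0,0],
  [0,0,0],
  [0,0,0],
  [0,0,0],
], roll=[0,0,0,0,-8.4,-8.4,-8.5,0], fingers=[0,0,0,0,0,0,0,0])

```text
clock: 2.65
tcp_pos: [0.4585, -0.129, 0.3309]
orientation: [0.001, 1.0, 0.0, -0.0]
ft_force: [-0.2, 0.3, -0.4]
opening: 0.997
```

```bash
python3 - <<'E'
from h import *
import pickle
plan(0.46,-0.13,0.33,90)
c=snap('wrist','wrist1');pickle.dump(c,open('wrist1.pkl','wb'))
c=snap('side','side1');pickle.dump(c,open('side1.pkl','wb'))
print(get_state()['joint_positions'])
E
```

```text
tcp [ 0.4585 -0.129   0.3309] yaw 89.9 j6 -1.99 f [-0.2  0.3 -0.4] open 0.997 t 2.6
tool delta [-0.0015 -0.001   0.0009] len 0.002 roll -0.1 rows>= 1
  (translate first, then roll)
[-4.21588101e-01 -1.75924038e-01  1.82768100e+00 -3.54328165e-06
  1.49022845e+00 -1.99088520e+00]
```

View pics/wrist1.png

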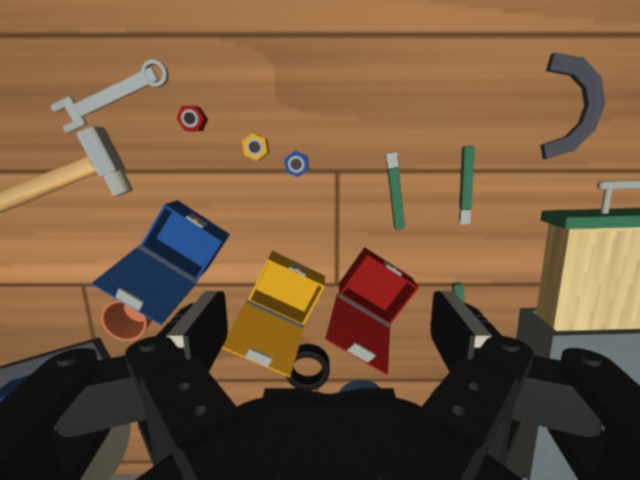

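The wrist view now shows the red die at (190,118), yellow at (255,147), blue at (296,163). The boxes are blue (185,240), yellow (287,288), red (377,285), with their covers leaning back. The chisels are at (396,190), (467,185) and one near (458,293) that the gripper partly hides.

```bash
cat >> m.py <<'E'
def hexfit(c,b,zlo=0.0145):
    a,r,q,bb=b
    P=cloud(c);M=np.zeros((480,640),np.uint8);cv2.drawContours(M,[q],-1,1,-1)
    ztop=np.nanmedian(P[M>0][:,2])
    ii=np.argwhere((M>0)&(np.nan_to_num(P[:,:,2])>zlo))
    pts=P[ii[:,0],ii[:,1]][:,:2]
    h=cv2.convexHull(pts.astype(np.float32)).reshape(-1,2)
    m,_=cv2.minEnclosingCircle(h)
    m=np.array(m)
    # resample hull
    t=np.linspace(0,2*np.pi,361)[:-1]
    sup=np.array([ (( h-m)@[np.cos(k),np.sin(k)]).max() for k in t])
    F=(sup*np.exp(-6j*t)).sum(); corner=np.degrees(-np.angle(np.conj(F)))  # peaks at corners
    ph=np.degrees(np.angle((sup*np.exp(6j*t)).sum()))/6
    w=[sup[i]+sup[i+180] for i in range(180)]
    return m,ztop,np.nanpercentile(P[M>0][:,2],90),ph%60,min(w),max(w)
E
python3 - <<'E'
from m import *
import pickle
c=pickle.load(open('wrist1.pkl','rb'));s=pickle.load(open('side1.pkl','rb'));s0=pickle.load(open('scene0.pkl','rb'))
for col in('red','yellow','blue'):
    for b in blobs(c,col,60,(150,90,330,180)):
        m,z,z9,ph,wmin,wmax=hexfit(c,b)
        print(col,'wrist',b[0],np.round(b[1][0],1),'ctr',np.round(m,4),'ztop %.4f %.4f corner@%.0f w %.3f %.3f'%(z,z9,ph,wmin,wmax), 'plane',np.round(onplane(c,b[1][0],0.018)[0],4))
        for bs in blobs(s,col,15,(360,215,440,280)):
            print('   side',bs[0],'tri',[np.round(t,4) for t in tri(c,b[1][0],s,bs[1][0])])
for b in blobs(c,'green',150,(370,130,510,330)):
    a,r,q,bb=b;P=cloud(c);M=np.zeros((480,640),np.uint8);cv2.drawContours(M,[q],-1,1,-1)
    bx=cv2.boxPoints(r);W=onplane(c,bx,0.014)
    e=[W[1]-W[0],W[2]-W[1]];e.sort(key=np.linalg.norm)
    print('green',np.round(r[0],1),a,'ctr',np.round(W.mean(0),4),'z',np.nanmedian(P[M>0][:,2]),'len',np.linalg.norm(e[1]),np.linalg.norm(e[0]),'ang',np.degrees(np.arctan2(e[1][1],e[1][0]))%180)
E
```

```text
red wrist 540.5 [191.5 118. ] ctr [ 0.3561 -0.305 ] ztop 0.0184 0.0198 corner@31 w 0.029 0.033 plane [ 0.3561 -0.3031  0.018 ]
   side 40.0 tri [array([ 0.3551, -0.3084,  0.004 ]), np.float64(0.0002)]
yellow wrist 420.0 [254.7 146.6] ctr [ 0.3911 -0.2254] ztop 0.0186 0.0200 corner@5 w 0.028 0.032 plane [ 0.3912 -0.2251  0.018 ]
   side 25.0 tri [array([ 0.3913, -0.2279,  0.0044]), np.float64(0.0003)]
blue wrist 387.0 [296.  163.5] ctr [ 0.4132 -0.1723] ztop 0.0187 0.0199 corner@6 w 0.028 0.032 plane [ 0.4126 -0.1724  0.018 ]
   side 48.0 tri [array([ 0.4285, -0.1567,  0.1396]), np.float64(0.0428)]
   side 43.5 tri [array([ 0.4129, -0.1738,  0.0027]), np.float64(0.0006)]
green [466.6 177.5] 540.0 ctr [0.4323 0.0542 0.014 ] z 0.013897369752584599 len 0.08082435699411156 0.013276499358891997 ang 2.8962165415886147
green [395.9 198.5] 441.0 ctr [ 0.4602 -0.0385  0.014 ] z 0.014167786477801148 len 0.08107470561169723 0.011345065679642103 ang 9.277477279484698
```

```bash
cat >> m.py <<'E'
def boxfit(c,col,roi=None):
    hsv=cv2.cvtColor(c['color'],cv2.COLOR_BGR2HSV);H,S,V=cv2.split(hsv)
    m={'red':((H<8)|(H>170))&(S>130),'blue':(H>100)&(H<125)&(S>100),'yellow':(H>18)&(H<34)&(S>130)}[col]
    P=cloud(c);z=np.nan_to_num(P[:,:,2])
    m=m&(z>0.034)&(z<0.0425)
    k=np.zeros_like(m);k[roi[1]:roi[3],roi[0]:roi[2]]=1;m&=k
    pts=P[m][:,:2].astype(np.float32)
    med=np.median(pts,0);pts=pts[np.linalg.norm(pts-med,axis=1)<0.075]
    r=cv2.minAreaRect(pts);return len(pts),r,cv2.boxPoints(r),np.median(P[m][:,2]),pts
E
python3 - <<'E'
from m import *
import pickle
c=pickle.load(open('wrist1.pkl','rb'));s=pickle.load(open('side1.pkl','rb'))
rw={'blue':(130,190,240,300),'yellow':(235,240,335,330),'red':(325,240,425,330)}
rs={'blue':(330,160,390,232),'yellow':(286,190,345,252),'red':(264,215,325,290)}
for col in rw:
    for n,cc,ro in(('wrist',c,rw),('side',s,rs)):
        k,r,bx,z,pts=boxfit(cc,col,ro[col]);print(col,n,k,np.round(r[0],4),np.round(r[1],4),'ang',round(r[2],1),'z %.3f'%z,np.round(bx,3).tolist())
E
```

```text
blue wrist 675 [ 0.5157 -0.3267] [0.0854 0.0724] ang 54.5 z 0.040 [[0.460999995470047, -0.3400000035762787], [0.5199999809265137, -0.38199999928474426], [0.5699999928474426, -0.31299999356269836], [0.5109999775886536, -0.2709999978542328]]
blue side 172 [ 0.5156 -0.3249] [0.0882 0.0769] ang 54.9 z 0.038 [[0.45899999141693115, -0.33899998664855957], [0.5220000147819519, -0.382999986410141], [0.5720000267028809, -0.3109999895095825], [0.5090000033378601, -0.2669999897480011]]
yellow wrist 604 [ 0.5852 -0.1887] [0.0867 0.068 ] ang 63.0 z 0.040 [[0.5350000262260437, -0.21199999749660492], [0.5960000157356262, -0.24300000071525574], [0.6349999904632568, -0.16599999368190765], [0.574999988079071, -0.13500000536441803]]
yellow side 183 [ 0.5881 -0.1899] [0.0871 0.0793] ang 61.9 z 0.039 [[0.5329999923706055, -0.20999999344348907], [0.6019999980926514, -0.24699999392032623], [0.6439999938011169, -0.17000000178813934], [0.5740000009536743, -0.13300000131130219]]
red wrist 613 [ 0.5835 -0.0626] [0.0868 0.072 ] ang 56.8 z 0.040 [[0.5299999713897705, -0.07900000363588333], [0.5899999737739563, -0.11900000274181366], [0.6370000243186951, -0.04600000008940697], [0.5770000219345093, -0.007000000216066837]]
red side 219 [ 0.5815 -0.0588] [0.0872 0.0696] ang 56.0 z 0.038 [[0.527999997138977, -0.07500000298023224], [0.5860000252723694, -0.11400000005960464], [0.6349999904632568, -0.041999999433755875], [0.5770000219345093, -0.003000000026077032]]
```

View pics/side1.png

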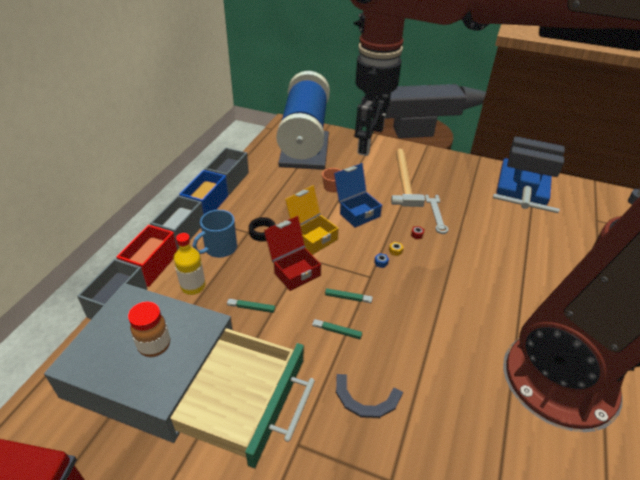

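Boxes: all rims measured at z≈0.040 and the sizes match the text. Yaws of their y axes are blue 54.7°, yellow 62.5°, red 56.5°. The dies' tops measure 18 to 19 mm. I'll start with the red die.

```bash
python3 -c "
from h import *
plan(0.356,-0.304,0.10,61)"
```

```text
tcp [ 0.4586 -0.129   0.3311] yaw 89.9 j6 -1.99 f [-0.6  0.7  0.4] open 1.000 t 2.8
tool delta [ 0.1023 -0.1752  0.2311] len 0.308 roll 28.9 rows>= 7
  (translate first, then roll)
```

Emit:
arm_command([
  [0.017,-0.029,0.038],
  [0.017,-0.029,0.038],
  [0.017,-0.029,0.038],
  [0.017,-0.029,0.038],
  [0.017,-0.029,0.038],
  [0.017,-0.03,0.04],
  [0,0,0],
  [0,0,0],
  [0,0,0],
  [0,0,0],
], roll=[0,0,0,0,0,0,9.6,9.6,9.7,0], fingers=[0.4,0.4,0.4,0.4,0.4,0.4,0.4,0.4,0.4,0.4])

```text
clock: 4.0
tcp_pos: [0.357, -0.3042, 0.1013]
orientation: [0.249, 0.969, -0.0, 0.0]
ft_force: [-0.7, -0.3, -0.6]
opening: 0.602
```

```bash
python3 - <<'E'
from h import *
plan(0.356,-0.304,0.005,61)
c=snap('wrist','wrist2')
E
```

```text
tcp [ 0.357  -0.3042  0.1013] yaw 61.2 j6 -1.92 f [-0.7 -0.3 -0.6] open 0.602 t 4.0
tool delta [ 0.0009 -0.0003  0.0963] len 0.096 roll 0.2 rows>= 2
  (translate first, then roll)
```

View pics/wrist2.png

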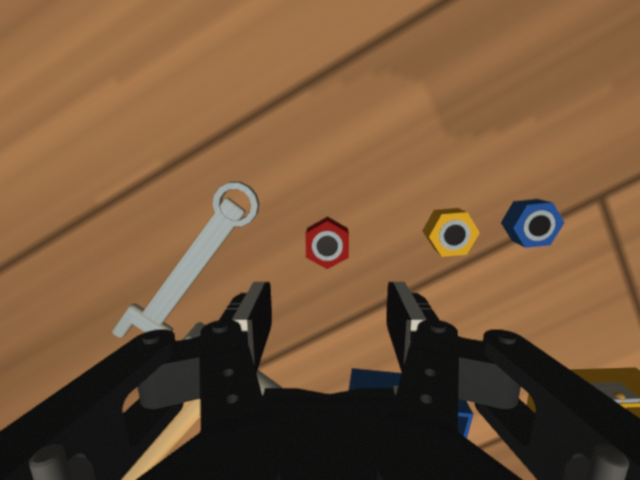

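The red die at (328,243) sits midway between the fingers, with its flats square to them. The spanner is clear. I'll go down and grip.

Emit:
arm_command([
  [0.001,0,0.04],
  [0,0,0.036],
  [0,0,0.02],
  [0,0,0],
  [0,0,0],
  [0,0,0],
  [0,0,0],
  [0,0,0],
  [0,0,0],
], roll=[0,0,0,0,0,0,0,0,0], fingers=[0.4,0.4,0.4,0.4,1,1,1,1,1], squeeze=60)

```text
clock: 5.18
tcp_pos: [0.3571, -0.3048, 0.0067]
orientation: [0.249, 0.968, -0.001, 0.001]
ft_force: [-0.1, 0.6, 5.6]
opening: 0.332
```

Emit:
arm_command([
  [0,0,-0.05],
  [0,0,-0.05],
  [0,0,-0.03],
  [0,0,0],
], roll=[0,0,0,0], fingers=[1,1,1,1])

```text
clock: 5.68
tcp_pos: [0.3577, -0.3055, 0.1382]
orientation: [0.249, 0.968, -0.002, 0.003]
ft_force: [0.1, -0.1, -1.6]
opening: 0.33
```

```bash
python3 - <<'E'
from h import *
plan(0.578,-0.059,0.13,56.5)
E
```

```text
tcp [ 0.3577 -0.3055  0.1382] yaw 61.2 j6 -1.92 f [ 0.1 -0.1 -1.6] open 0.330 t 5.7
tool delta [-0.074   0.3222  0.008 ] len 0.331 roll 4.7 rows>= 7
  (translate first, then roll)
```

Emit:
arm_command([
  [-0.01,0.046,0],
  [-0.01,0.046,0],
  [-0.01,0.046,0],
  [-0.011,0.046,0],
  [-0.011,0.046,0],
  [-0.011,0.046,0],
  [-0.011,0.046,0],
  [0,0,0],
  [0,0,0],
], roll=[0,0,0,0,0,0,0,4.7,0], fingers=[1,1,1,1,1,1,1,1,1])

```text
clock: 6.8
tcp_pos: [0.5748, -0.0564, 0.1327]
orientation: [0.288, 0.958, -0.0, -0.002]
ft_force: [0.4, -0.3, -0.5]
opening: 0.33
```

```bash
python3 - <<'E'
from h import *
plan(0.578,-0.059,0.028,56.5)
c=snap('wrist','wrist3')
E
```

```text
tcp [ 0.5748 -0.0564  0.1327] yaw 56.6 j6 -1.21 f [ 0.4 -0.3 -0.5] open 0.330 t 6.8
tool delta [-0.0045 -0.0002  0.1047] len 0.105 roll 0.1 rows>= 3
  (translate first, then roll)
```

View pics/wrist3.png

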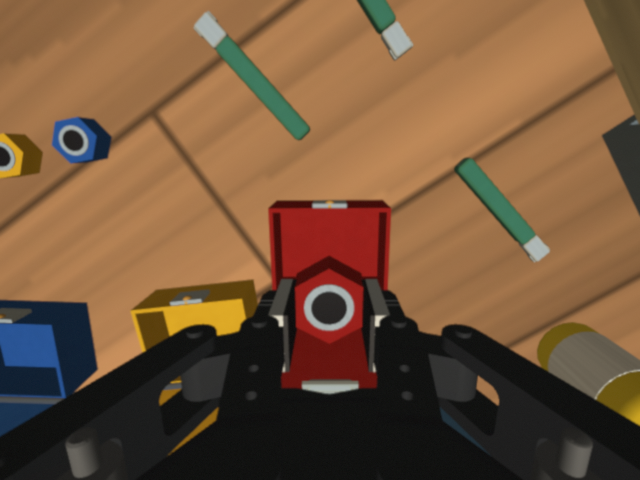

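The red box, (270–390, 200+), is square to and centred on the held die at (329,307). I'll lower and release.

Emit:
arm_command([
  [-0.001,0,0.04],
  [-0.001,0,0.04],
  [0,0,0.024],
  [0,0,0],
  [0,0,0],
  [0,0,0],
  [0,0,0],
  [0,0,-0.04],
  [0,0,-0.05],
], roll=[0,0,0,0,0,0,0,0,0], fingers=[1,1,1,1,0.55,0.55,0.55,0.55,0.55])

```text
clock: 7.98
tcp_pos: [0.5768, -0.0582, 0.1214]
orientation: [0.289, 0.957, -0.0, -0.001]
ft_force: [-0.5, -1.7, 0.7]
opening: 0.453
```

```bash
python3 - <<'E'
from m import *
plan(0.413,-0.1725,0.12,-24+180)
c=snap('wrist','wrist4')
for col,r in(('yellow',(0,100,60,220)),('blue',(30,90,140,200))):
    for b in blobs(c,col,100,r): print(col,[np.round(t,3) for t in hexfit(c,b)])
E
```

```text
tcp [ 0.5768 -0.0582  0.1214] yaw 56.5 j6 -1.21 f [-0.5 -1.7  0.7] open 0.453 t 8.0
tool delta [ 0.0733 -0.1858  0.0018] len 0.200 roll 80.5 rows>= 9
  (translate first, then roll)
yellow [array([ 0.399, -0.219]), np.float64(0.018), np.float64(0.019), np.float64(10.271), np.float64(0.007), np.float64(0.021)]
blue [array([ 0.413, -0.172]), np.float64(0.018), np.float64(0.019), np.float64(8.126), np.float64(0.03), np.float64(0.036)]
```

View pics/wrist4.png

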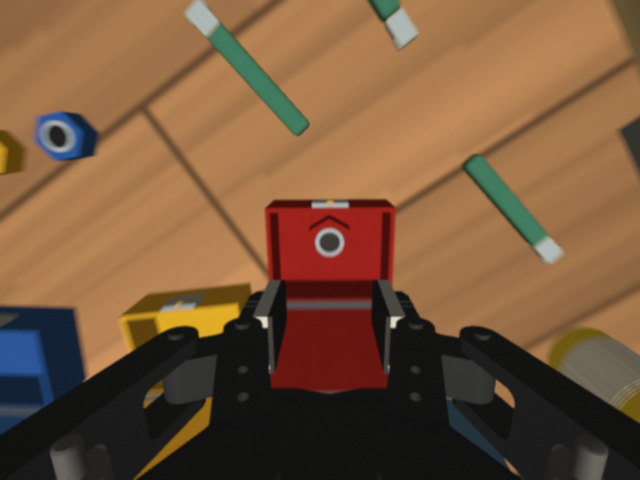

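The red die is in its box at (330,242), flat on the floor. Next the blue die, gripped across its neighbour line.

Emit:
arm_command([
  [0.015,-0.037,0],
  [0.015,-0.037,0],
  [0.015,-0.037,0],
  [0.014,-0.037,0],
  [0.014,-0.038,0],
  [0,0,0],
  [0,0,0],
  [0,0,0],
  [0,0,0],
  [0,0,0],
  [0,0,0],
  [0,0,0],
], roll=[0,0,0,0,0,10,10,10,10,10,10,10], fingers=[0.4,0.4,0.4,0.4,0.4,0.4,0.4,0.4,0.4,0.4,0.4,0.4])

```text
clock: 9.52
tcp_pos: [0.4147, -0.1733, 0.122]
orientation: [0.787, 0.617, 0.0, 0.001]
ft_force: [-1.3, 0.1, -0.2]
opening: 0.599
```

Emit:
arm_command([
  [0,0,0],
  [0,0,0],
], roll=[9.5,0], fingers=[0.4,0.4])

```text
clock: 9.78
tcp_pos: [0.4146, -0.1733, 0.1219]
orientation: [0.834, 0.552, 0.0, 0.001]
ft_force: [-0.5, -0.2, 0.3]
opening: 0.6
```

```bash
python3 - <<'E'
from m import *
c=snap('wrist','wrist5')
for col in('yellow','blue'):
    for b in blobs(c,col,100,(200,100,450,300)): 
        h=hexfit(c,b);print(col,b[0],b[1][0],[np.round(t,4) for t in h])
plan(0.413,-0.1725,0.006,-23)
E
```

```text
yellow 172.0 (326.0, 293.5) [array([ 0.3944, -0.218 ]), np.float64(0.0184), np.float64(0.0193), np.float64(50.3101), np.float64(0.0101), np.float64(0.0284)]
blue 1315.0 (325.0, 236.5) [array([ 0.4134, -0.172 ]), np.float64(0.0186), np.float64(0.0197), np.float64(6.8822), np.float64(0.0287), np.float64(0.0333)]
tcp [ 0.4146 -0.1733  0.1218] yaw -22.9 j6 -0.15 f [ 0.9 -0.2  0.4] open 0.597 t 9.8
tool delta [ 1.000e-04 -1.900e-03  1.158e-01] len 0.116 roll 0.1 rows>= 3
  (translate first, then roll)
```

View pics/wrist5.png

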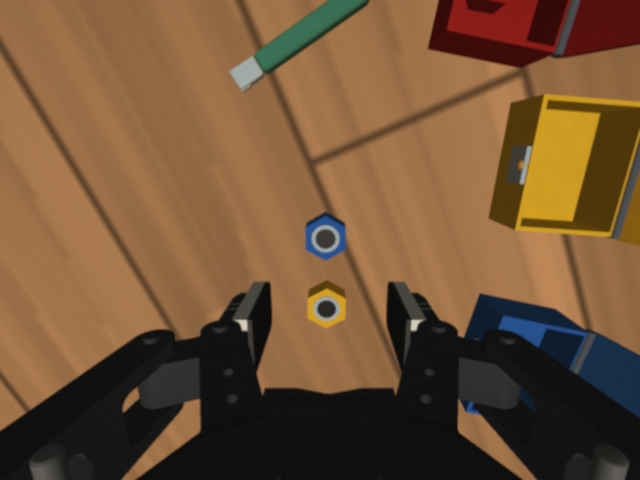

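The blue die is at (325,236), about 2 mm off the jaw centre, and the yellow one at (326,305) is clear of the fingers. I'll go down on blue.

Emit:
arm_command([
  [0,-0.002,0.04],
  [0,0,0.04],
  [0,0,0.035],
  [0,0,0],
  [0,0,0],
  [0,0,0],
  [0,0,0],
  [0,0,0],
  [0,0,-0.04],
  [0,0,-0.05],
  [0,0,-0.045],
  [0,0,0],
], roll=[0,0,0,0,0,0,0,0,0,0,0,0], fingers=[0.4,0.4,0.4,0.4,1,1,1,1,1,1,1,1])

```text
clock: 11.32
tcp_pos: [0.4157, -0.1743, 0.1461]
orientation: [0.834, 0.552, 0.002, 0.005]
ft_force: [-0.9, -0.2, -0.7]
opening: 0.329
```

```bash
python3 - <<'E'
from m import *
# blue centre .5137,-.325 minus 5mm along x axis(-35.3)
plan(0.5095,-0.322,0.14,54.7)
E
```

```text
tcp [ 0.4157 -0.1743  0.1461] yaw -23.0 j6 -0.15 f [-0.9 -0.2 -0.7] open 0.329 t 11.3
tool delta [-0.0992  0.1441  0.0077] len 0.175 roll -77.7 rows>= 9
  (translate first, then roll)
```

Emit:
arm_command([
  [-0.025,0.036,0],
  [-0.025,0.036,0],
  [-0.025,0.036,0],
  [-0.024,0.036,0],
  [0,0,0],
  [0,0,0],
  [0,0,0],
  [0,0,0],
  [0,0,0],
  [0,0,0],
  [0,0,0],
  [0,0,0],
], roll=[0,0,0,0,-10,-10,-10,-10,-10,-10,-10,-7.7], fingers=[1,1,1,1,1,1,1,1,1,1,1,1])

```text
clock: 12.82
tcp_pos: [0.505, -0.3189, 0.1392]
orientation: [0.301, 0.953, 0.001, -0.002]
ft_force: [-0.7, 0.1, -1.6]
opening: 0.329
```

```bash
python3 - <<'E'
from m import *
plan(0.5095,-0.322,0.028,54.7)
c=snap('wrist','wrist6')
E
```

```text
tcp [ 0.505  -0.3189  0.1392] yaw 54.9 j6 -1.64 f [-0.7  0.1 -1.6] open 0.329 t 12.8
tool delta [-0.0058  0.      0.1111] len 0.111 roll 0.2 rows>= 3
  (translate first, then roll)
```

View pics/wrist6.png

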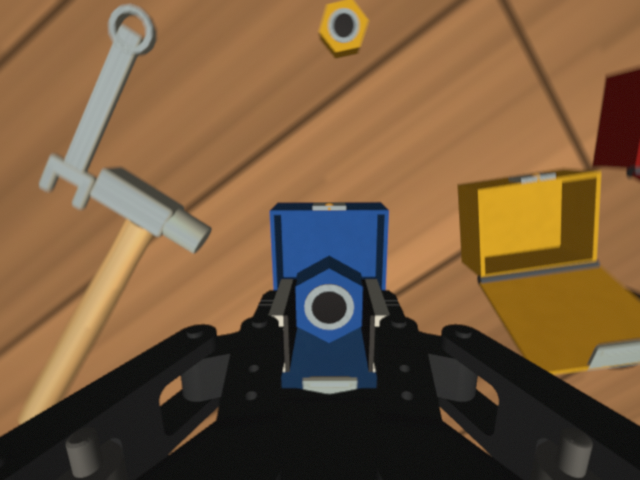

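The blue box, (270–388), is centred under the die at (328,307). I'll release the same way.

Emit:
arm_command([
  [-0.002,0,0.04],
  [-0.002,0,0.04],
  [0,0,0.031],
  [0,0,0],
  [0,0,0],
  [0,0,0],
  [0,0,0],
  [0,0,-0.04],
  [0,0,-0.05],
], roll=[0,0,0,0,0,0,0,0,0], fingers=[1,1,1,1,0.55,0.55,0.55,0.55,0.55])

```text
clock: 14.0
tcp_pos: [0.5085, -0.3214, 0.1206]
orientation: [0.304, 0.953, 0.0, -0.001]
ft_force: [2.0, 0.7, 0.4]
opening: 0.449
```

```bash
python3 - <<'E'
from m import *
c=snap('wrist','wrist7')
for b in blobs(c,'yellow',100,(250,0,420,100)): 
        h=hexfit(c,b);print(b[0],b[1][0],[np.round(t,4) for t in h])
plan(0.3915,-0.2255,0.12,35)
E
```

```text
569.0 (345.5, 17.5) [array([ 0.3915, -0.2256]), np.float64(0.0184), np.float64(0.0192), np.float64(1.664), np.float64(0.0204), np.float64(0.0333)]
tcp [ 0.5134 -0.3251  0.13  ] yaw 54.7 j6 -1.63 f [ 2.2 -1.9  3.6] open 0.453 t 14.1
tool delta [0.1572 0.0108 0.008 ] len 0.158 roll 19.7 rows>= 4
  (translate first, then roll)
```

View pics/wrist7.png

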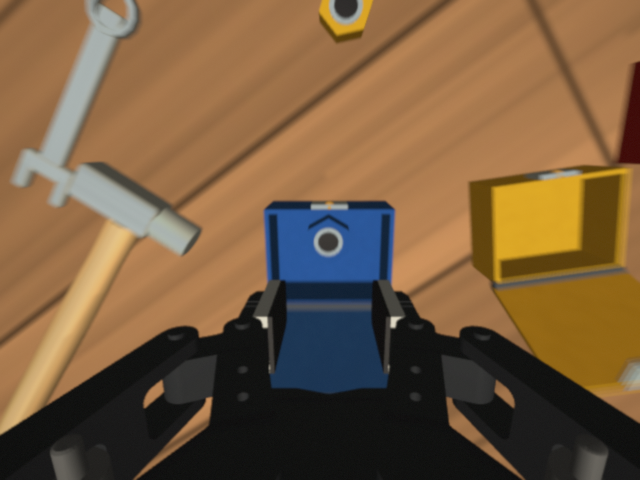

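Emit:
arm_command([
  [0,0,0],
  [0,0,0],
], roll=[0,0], fingers=[0.55,0.55])

```text
clock: 14.3
tcp_pos: [0.5088, -0.3216, 0.1197]
orientation: [0.304, 0.953, 0.0, -0.001]
ft_force: [-0.2, -0.8, -0.6]
opening: 0.449
```

```bash
python3 - <<'E'
from m import *
plan(0.3915,-0.2255,0.12,35)
E
```

```text
tcp [ 0.5088 -0.3216  0.1197] yaw 54.6 j6 -1.63 f [-0.2 -0.8 -0.6] open 0.449 t 14.3
tool delta [ 1.513e-01  1.050e-02 -1.000e-04] len 0.152 roll 19.6 rows>= 4
  (translate first, then roll)
```

The blue die is in its box at (328,242), and the arm has settled. Next is yellow.

Emit:
arm_command([
  [0.038,0.0025,0],
  [0.038,0.0025,0],
  [0.038,0.0025,0],
  [0.037,0.003,0],
  [0,0,0],
  [0,0,0],
  [0,0,0],
  [0,0,0],
], roll=[0,0,0,0,9.8,9.8,0,0], fingers=[0.4,0.4,0.4,0.4,0.4,0.4,0.4,0.4])

```text
clock: 15.3
tcp_pos: [0.3918, -0.2258, 0.1194]
orientation: [0.46, 0.888, 0.0, -0.001]
ft_force: [0.4, -0.3, 0.1]
opening: 0.598
```

```bash
python3 - <<'E'
from m import *
c=snap('wrist','wrist8')
for b in blobs(c,'yellow',300,(200,100,450,300)): 
        h=hexfit(c,b);print(b[0],b[1][0],[np.round(t,4) for t in h]); m=h[0]
plan(m[0],m[1],0.006,35)
E
```

```text
1273.5 (328.0, 237.0) [array([ 0.3909, -0.2255]), np.float64(0.0186), np.float64(0.0197), np.float64(5.7165), np.float64(0.0284), np.float64(0.0336)]
tcp [ 0.392  -0.2259  0.1196] yaw 35.2 j6 -1.29 f [-1.  -0.1 -0.8] open 0.600 t 15.3
tool delta [ 0.0008 -0.0006  0.1136] len 0.114 roll 0.2 rows>= 3
  (translate first, then roll)
```

View pics/wrist8.png

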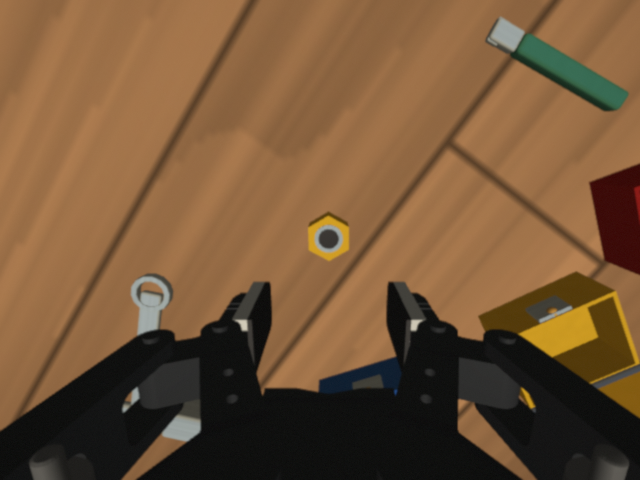

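The yellow die is centred at (328,237), so I'll grip and lift it.

Emit:
arm_command([
  [0.001,-0.0005,0.04],
  [0,0,0.04],
  [0,0,0.033],
  [0,0,0],
  [0,0,0],
  [0,0,0],
  [0,0,0],
  [0,0,0],
  [0,0,-0.04],
  [0,0,-0.05],
  [0,0,-0.045],
  [0,0,0],
], roll=[0,0,0,0,0,0,0,0,0,0,0,0], fingers=[0.4,0.4,0.4,0.4,1,1,1,1,1,1,1,1])

```text
clock: 16.85
tcp_pos: [0.3942, -0.2279, 0.1468]
orientation: [0.461, 0.887, -0.001, 0.005]
ft_force: [0.3, -0.9, -1.8]
opening: 0.328
```

```bash
python3 - <<'E'
from m import *
# yellow centre .585,-.189 minus 5mm along x axis(-27.5)
plan(0.5805,-0.1865,0.14,62.5)
E
```

```text
tcp [ 0.3942 -0.2279  0.1468] yaw 35.1 j6 -1.29 f [ 0.3 -0.9 -1.8] open 0.328 t 16.9
tool delta [-0.0731  0.1763  0.008 ] len 0.191 roll -27.4 rows>= 4
  (translate first, then roll)
```

Emit:
arm_command([
  [-0.018,0.044,0],
  [-0.018,0.044,0],
  [-0.018,0.044,0],
  [-0.018,0.044,0],
  [0,0,0],
  [0,0,0],
  [0,0,0],
  [0,0,0],
  [0,0,0],
], roll=[0,0,0,0,-9,-9,-9.4,0,0], fingers=[1,1,1,1,1,1,1,1,1])

```text
clock: 17.98
tcp_pos: [0.576, -0.1832, 0.1411]
orientation: [0.239, 0.971, 0.0, -0.001]
ft_force: [0.0, 0.8, -1.3]
opening: 0.329
```

```bash
python3 - <<'E'
from m import *
c=snap('wrist','wrist9')
plan(0.5805,-0.1865,0.028,62.5)
E
```

```text
tcp [ 0.5762 -0.1834  0.1415] yaw 62.3 j6 -1.51 f [ 0.2  0.1 -1.3] open 0.328 t 18.0
tool delta [-0.0054 -0.0008  0.1135] len 0.114 roll -0.2 rows>= 3
  (translate first, then roll)
```

View pics/wrist9.png

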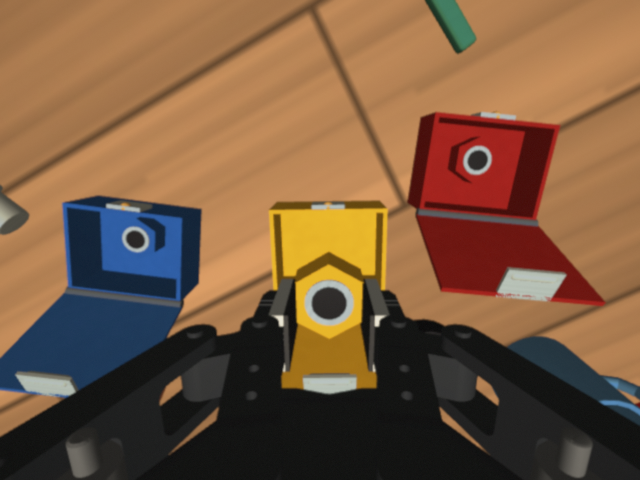

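Yellow box centred under the die at (328,303); blue and red dies visible in their boxes. Release.

Emit:
arm_command([
  [-0.002,0,0.04],
  [-0.001,0,0.04],
  [0,0,0.033],
  [0,0,0],
  [0,0,0],
  [0,0,0],
  [0,0,0],
  [0,0,-0.04],
  [0,0,-0.05],
  [0,0,-0.04],
  [0,0,0],
], roll=[0,0,0,0,0,0,0,0,0,0,0], fingers=[1,1,1,1,0.55,0.55,0.55,0.55,0.55,0.55,0.55])

```text
clock: 19.4
tcp_pos: [0.583, -0.1862, 0.1649]
orientation: [0.239, 0.971, -0.001, 0.005]
ft_force: [1.7, -0.1, -0.3]
opening: 0.452
```

```bash
python3 - <<'E'
from m import *
import pickle
c=snap('wrist','wrist10')
s=snap('side','side10');pickle.dump(s,open('side10.pkl','wb'))
for b in blobs(s,'green',60,(200,270,400,350)):
    a,r,q,bb=b
    bx=cv2.boxPoints(r);W=onplane(s,bx,0.012)
    e=[W[1]-W[0],W[2]-W[1]];e.sort(key=np.linalg.norm)
    print('green',np.round(r[0],1),a,'ctr',np.round(W.mean(0),4),'len',np.linalg.norm(e[1]),'ang',np.degrees(np.arctan2(e[1][1],e[1][0]))%180)
# cabinet and drawer from side depth
P=cloud(s);z=np.nan_to_num(P[:,:,2])
k=np.zeros(z.shape,bool);k[270:470,40:340]=1
m=k&(z>0.076)&(z<0.084);pts=P[m][:,:2].astype(np.float32);r=cv2.minAreaRect(pts);print('cab top',m.sum(),r,np.round(cv2.boxPoints(r),3).tolist())
hsv=cv2.cvtColor(s['color'],cv2.COLOR_BGR2HSV);H,S,V=cv2.split(hsv)
g=(H>60)&(H<90)&(S>90)&k&(z>0.055)&(z<0.075);pts=P[g][:,:2].astype(np.float32);r=cv2.minAreaRect(pts);print('panel',g.sum(),r,np.round(cv2.boxPoints(r),3).tolist())
w=(H>12)&(H<30)&(S<150)&(V>120)&k&(z>0.05)&(z<0.063);pts=P[w][:,:2].astype(np.float32);r=cv2.minAreaRect(pts);print('wallrim',w.sum(),r,np.round(cv2.boxPoints(r),3).tolist())
f=(H>12)&(H<30)&k&(z>0.015)&(z<0.028);print('floor',f.sum(),np.median(z[f]))
E
```

```text
green [341.4 329.7] 180.5 ctr [0.4323 0.0601 0.012 ] len 0.0804230095181888 ang 2.327349872729343
green [248.9 320.8] 173.0 ctr [0.6188 0.1119 0.012 ] len 0.07948490319205637 ang 10.609868948448735
green [343.5 294.4] 146.5 ctr [ 0.46   -0.0333  0.012 ] len 0.07996738303082361 ang 8.605871257041201
cab top 12625 ((0.7464509010314941, 0.29425227642059326), (0.24966184794902802, 0.4321322739124298), 1.639950156211853) [[0.6150000095367432, 0.5070000290870667], [0.628000020980835, 0.07500000298023224], [0.8769999742507935, 0.0820000022649765], [0.8650000095367432, 0.5139999985694885]]
panel 1121 ((0.5000074505805969, 0.24193057417869568), (0.12361669540405273, 0.27275097370147705), 33.439884185791016) [[0.37299999594688416, 0.32199999690055847], [0.5239999890327454, 0.09399999678134918], [0.6269999742507935, 0.16200000047683716], [0.47600001096725464, 0.38999998569488525]]
wallrim 992 ((0.6378493309020996, 0.24007636308670044), (0.23945264518260956, 0.424495667219162), 66.17581176757812) [[0.39500001072883606, 0.2160000056028366], [0.7839999794960022, 0.04500000178813934], [0.8799999952316284, 0.2639999985694885], [0.492000013589859, 0.4350000023841858]]
floor 7213 0.02252429326071459
```

View pics/wrist10.png

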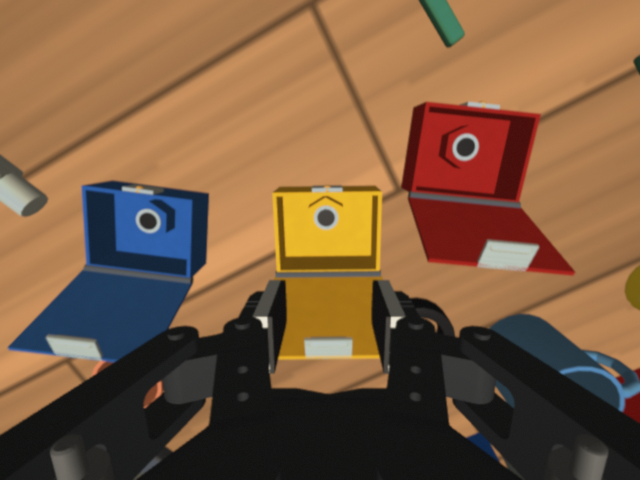

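View pics/side10.png

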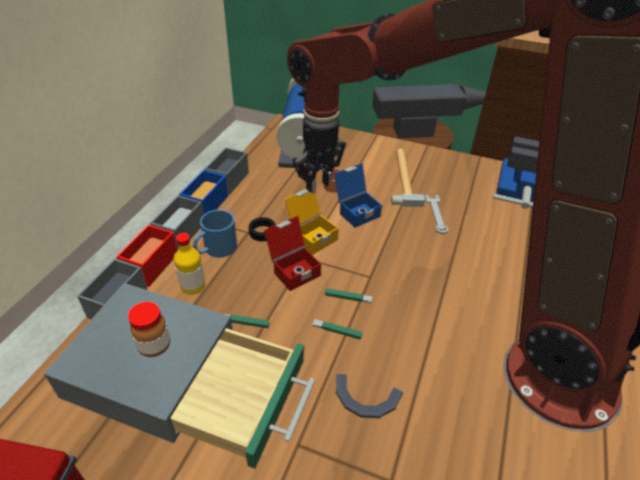

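All three dies are in their boxes: blue (147,221), yellow (326,218), red (466,147). The side view shows that chisel 3 has been knocked towards the cabinet, now near (249,321). I'll look over the drawer.

```bash
python3 - <<'E'
from m import *
plan(0.52,0.12,0.33,90)
E
```

```text
tcp [ 0.5796 -0.1848  0.1597] yaw 62.4 j6 -1.51 f [ 0.1 -0.7 -0.8] open 0.451 t 19.5
tool delta [ 0.1938  0.2426 -0.1704] len 0.354 roll -27.6 rows>= 8
  (translate first, then roll)
```

Emit:
arm_command([
  [0,0,-0.05],
  [0,0,-0.05],
  [0.028,0.035,-0.01],
  [0.028,0.035,-0.01],
  [0.028,0.035,-0.01],
  [0.028,0.035,-0.01],
  [0.028,0.035,-0.01],
  [0.028,0.035,-0.01],
  [0.026,0.033,-0.01],
  [0,0,0],
  [0,0,0],
  [0,0,0],
], roll=[0,0,0,0,0,0,0,0,0,-9,-9,-9.6], fingers=[0.55,0.55,0.55,0.55,0.55,0.55,0.55,0.55,0.55,0.55,0.55,0.55])

```text
clock: 21.0
tcp_pos: [0.5187, 0.1206, 0.3265]
orientation: [-0.003, 1.0, -0.0, -0.002]
ft_force: [-0.3, -0.6, 0.1]
opening: 0.448
```

Emit:
arm_command([
  [0,0,0],
  [0,0,0],
], roll=[0,0], fingers=[0.55,0.55])

```text
clock: 21.25
tcp_pos: [0.5194, 0.1202, 0.3279]
orientation: [0.001, 1.0, -0.0, -0.001]
ft_force: [-0.3, -1.2, -0.2]
opening: 0.448
```

```bash
python3 - <<'E'
from m import *
import pickle
plan(0.52,0.12,0.33,90)
c=snap('wrist','wrist11');pickle.dump(c,open('wrist11.pkl','wb'))
E
```

```text
tcp [0.5194 0.1202 0.3279] yaw 89.9 j6 -1.47 f [-0.3 -1.2 -0.2] open 0.448 t 21.2
tool delta [-0.0006 -0.0002 -0.0021] len 0.002 roll -0.1 rows>= 1
  (translate first, then roll)
```

View pics/wrist11.png

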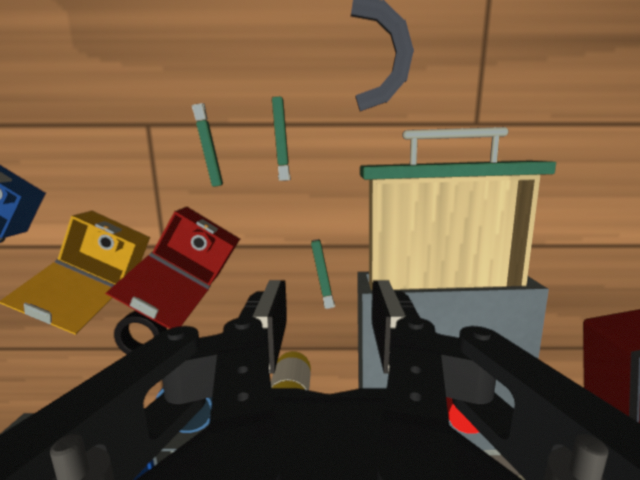

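The wrist view shows the chisels at (206,145), (280,138) and (322,273). The drawer's inside spans (372–535, 178–285), its handle lies at (455,133), and the cabinet's front-left corner is at (358,272).

```bash
python3 - <<'E'
from m import *
import pickle
c=pickle.load(open('wrist11.pkl','rb'));s=pickle.load(open('side10.pkl','rb'))
P=cloud(c);z=np.nan_to_num(P[:,:,2])
hsv=cv2.cvtColor(c['color'],cv2.COLOR_BGR2HSV);H,S,V=cv2.split(hsv)
for b in blobs(c,'green',150,(180,80,345,320)):
    a,r,q,bb=b
    x0,y0,w,h=bb
    M=np.zeros((480,640),bool);M[max(0,y0-25):y0+h+25,max(0,x0-25):x0+w+25]=1
    # whole chisel by height
    m=(M&(z>0.010)&(z<0.019)).astype(np.uint8)
    n,lab,st,ce=cv2.connectedComponentsWithStats(m);i=lab[int(r[0][1]),int(r[0][0])]
    pts=P[lab==i][:,:2].astype(np.float32);rr=cv2.minAreaRect(pts);bx=cv2.boxPoints(rr)
    e=[bx[1]-bx[0],bx[2]-bx[1]];e.sort(key=np.linalg.norm)
    W=onplane(c,[r[0]],0.014)[0]
    print('chisel px',np.round(r[0]),'full ctr',np.round(rr[0],4),np.round(sorted(rr[1]),3),'ang %.1f'%(np.degrees(np.arctan2(e[1][1],e[1][0]))%180),'ztop %.4f'%np.median(z[lab==i]),'greenctr',W.round(4))
k=np.zeros(z.shape,bool);k[120:400,340:570]=1
for nm,mm in(('cabtop',k&(z>.074)&(z<.086)&(S<80)),('panel',k&(H>60)&(H<90)&(S>90)&(z>.06)&(z<.075)),('rim',k&(z>.054)&(z<.062)&(H>12)&(H<35)),('floor',k&(z>.017)&(z<.027)&(H>12)&(H<35)),('handle',k&(z>.03)&(z<.06)&(S<90)&(np.arange(480)[:,None]<165))):
    pts=P[mm][:,:2].astype(np.float32)
    r=cv2.minAreaRect(pts);print(nm,mm.sum(),np.round(r[0],4),np.round(r[1],3),round(r[2],1),'z %.4f'%np.median(z[mm]),np.round(cv2.boxPoints(r),3).tolist())
E
```

```text
chisel px [209. 153.] full ctr [ 0.4498 -0.0388] [0.015 0.105] ang 9.6 ztop 0.0136 greenctr [ 0.4588 -0.0357  0.014 ]
chisel px [280. 130.] full ctr [0.4422 0.0571] [0.015 0.104] ang 2.7 ztop 0.0137 greenctr [0.4315 0.0572 0.014 ]
chisel px [321. 268.] full ctr [0.6287 0.1094] [0.015 0.105] ang 11.2 ztop 0.0136 greenctr [0.6177 0.1082 0.014 ]
cabtop 7623 [0.7045 0.2777] [0.163 0.231] 1.3 z 0.0801 [[0.6209999918937683, 0.39100000262260437], [0.6259999871253967, 0.1599999964237213], [0.7879999876022339, 0.164000004529953], [0.7829999923706055, 0.39500001072883606]]
panel 2234 [0.478  0.2704] [0.014 0.222] 1.5 z 0.0676 [[0.46799999475479126, 0.38100001215934753], [0.4740000069141388, 0.1589999943971634], [0.4880000054836273, 0.1599999964237213], [0.4819999933242798, 0.38199999928474426]]
rim 2020 [0.5722 0.2743] [0.173 0.23 ] 0.7 z 0.0580 [[0.48399999737739563, 0.3880000114440918], [0.4869999885559082, 0.15800000727176666], [0.6600000262260437, 0.16099999845027924], [0.6570000052452087, 0.38999998569488525]]
floor 14513 [0.6297 0.2656] [0.317 0.211] 1.6 z 0.0222 [[0.46799999475479126, 0.367000013589859], [0.4740000069141388, 0.15600000321865082], [0.7910000085830688, 0.164000004529953], [0.7850000262260437, 0.375]]
handle 1386 [0.4507 0.2815] [0.04  0.147] 1.6 z 0.0485 [[0.42800000309944153, 0.3540000021457672], [0.43299999833106995, 0.20800000429153442], [0.4729999899864197, 0.20900000631809235], [0.4690000116825104, 0.35499998927116394]]
```

```bash
python3 - <<'E'
from m import *
import pickle
c=pickle.load(open('wrist11.pkl','rb'))
P=cloud(c);s=get_state();Rt=R.from_quat(s['orientation']).as_matrix()
T=(P-s['tcp_pos'])@Rt
zz=T[:,:,2]
for lo,hi in((-.02,.02),(-.04,-.02),(-.06,-.04),(-.08,-.06),(-.10,-.08),(-.12,-.1)):
    m=(zz>lo)&(zz<hi)
    if m.sum(): print(lo,hi,m.sum(),'y',np.nanmin(T[m][:,1]).round(3),np.nanmax(T[m][:,1]).round(3),'x',np.nanmin(T[m][:,0]).round(3),np.nanmax(T[m][:,0]).round(3))
plan(0.4498,-0.0388,0.12,99.6)
E
```

```text
-0.02 0.02 1346 y -0.034 0.032 x -0.012 0.011
-0.04 -0.02 2835 y -0.034 0.032 x -0.012 0.011
-0.06 -0.04 11184 y -0.056 0.054 x -0.013 0.014
-0.08 -0.06 20543 y -0.062 0.061 x -0.014 0.018
-0.1 -0.08 35583 y -0.065 0.063 x -0.01 0.021
-0.12 -0.1 3111 y -0.021 0.019 x 0.015 0.02
tcp [0.5195 0.1202 0.3282] yaw 89.9 j6 -1.47 f [ 0.4 -0.3  0.4] open 0.449 t 21.3
tool delta [ 0.0691 -0.1591  0.2084] len 0.271 roll -9.7 rows>= 6
  (translate first, then roll)
```

Emit:
arm_command([
  [0.01,-0.023,0.03],
  [0.01,-0.023,0.03],
  [0.01,-0.023,0.03],
  [0.01,-0.023,0.03],
  [0.01,-0.023,0.03],
  [0.01,-0.022,0.03],
  [0.009,-0.022,0.028],
  [0,0,0],
  [0,0,0],
  [0,0,0],
], roll=[0,0,0,0,0,0,0,-9.7,0,0], fingers=[0.6,0.6,0.6,0.6,0.6,0.6,0.6,0.6,0.6,0.6])

```text
clock: 22.55
tcp_pos: [0.4516, -0.0388, 0.1218]
orientation: [-0.084, 0.997, -0.0, 0.001]
ft_force: [0.6, -0.5, -0.5]
opening: 0.399
```

```bash
cat >> m.py <<'E'
def chisels(c,roi,zlo=0.010,zhi=0.019,amin=150):
    P=cloud(c);z=np.nan_to_num(P[:,:,2]);out=[]
    for b in blobs(c,'green',amin,roi):
        a,r,q,bb=b;x0,y0,w,h=bb
        M=np.zeros((480,640),bool);M[max(0,y0-45):y0+h+45,max(0,x0-45):x0+w+45]=1
        m=(M&(z>zlo)&(z<zhi)).astype(np.uint8)
        n,lab,st,ce=cv2.connectedComponentsWithStats(m);i=lab[int(r[0][1]),int(r[0][0])]
        if i==0: print('skip',r[0],a);continue
        pts=P[lab==i][:,:2].astype(np.float32);rr=cv2.minAreaRect(pts);bx=cv2.boxPoints(rr)
        e=[bx[1]-bx[0],bx[2]-bx[1]];e.sort(key=np.linalg.norm)
        ang=np.degrees(np.arctan2(e[1][1],e[1][0]))%180
        print('chisel px',np.round(r[0]),'ctr',np.round(rr[0],4),np.round(sorted(rr[1]),3),'ang %.1f ztop %.4f'%(ang,np.median(z[lab==i])))
        out.append((rr[0],ang))
    return out
E
python3 - <<'E'
from m import *
c=snap('wrist','wrist12')
chisels(c,(200,60,450,420))
plan(0.4498,-0.0388,0.004,99.6)
E
```

```text
chisel px [330. 245.] ctr [ 0.45   -0.0393] [0.015 0.104] ang 9.1 ztop 0.0137
chisel px [443. 251.] ctr [0.442  0.0567] [0.016 0.104] ang 2.5 ztop 0.0137
tcp [ 0.4516 -0.0387  0.1219] yaw 99.6 j6 -1.98 f [ 0.   0.7 -0.4] open 0.397 t 22.6
tool delta [0.0019 0.0003 0.1179] len 0.118 roll 0.0 rows>= 3
  (translate first, then roll)
```

View pics/wrist12.png

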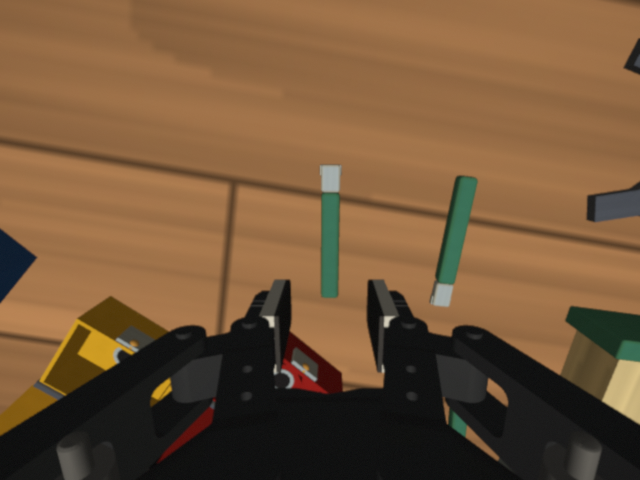

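The chisel lies at (330,230), centred and parallel to the pads, so I'll grip it.

Emit:
arm_command([
  [0.002,0,0.04],
  [0,0,0.04],
  [0,0,0.037],
  [0,0,0],
  [0,0,0],
  [0,0,0],
  [0,0,0],
  [0,0,0],
  [0,0,-0.04],
  [0,0,-0.05],
  [0,0,-0.045],
  [0,0,0],
], roll=[0,0,0,0,0,0,0,0,0,0,0,0], fingers=[0.6,0.6,0.6,0.6,1,1,1,1,1,1,1,1], squeeze=80)

```text
clock: 24.1
tcp_pos: [0.4528, -0.0401, 0.1442]
orientation: [-0.085, 0.996, -0.002, 0.005]
ft_force: [0.5, -0.7, -1.1]
opening: 0.133
```

```bash
python3 - <<'E'
from m import *
plan(0.553,0.331,0.14,91.4)
E
```

```text
tcp [ 0.4528 -0.0401  0.1442] yaw 99.7 j6 -1.98 f [ 0.5 -0.7 -1.1] open 0.133 t 24.1
tool delta [-0.1615  0.3488  0.0042] len 0.384 roll 8.3 rows>= 8
  (translate first, then roll)
```

Emit:
arm_command([
  [-0.018,0.0388,0],
  [-0.018,0.0388,0],
  [-0.018,0.0388,0],
  [-0.018,0.0388,0],
  [-0.018,0.0388,0],
  [-0.018,0.0388,0],
  [-0.018,0.0388,0],
  [-0.018,0.0388,0],
  [-0.0175,0.0384,0],
  [0,0,0],
  [0,0,0],
  [0,0,0],
], roll=[0,0,0,0,0,0,0,0,0,8.3,0,0], fingers=[1,1,1,1,1,1,1,1,1,1,1,1])

```text
clock: 25.6
tcp_pos: [0.5483, 0.3312, 0.138]
orientation: [-0.013, 1.0, -0.0, -0.001]
ft_force: [0.4, 0.5, -0.7]
opening: 0.13
```

```bash
python3 - <<'E'
from m import *
c=snap('wrist','wrist13')
plan(0.553,0.331,0.032,91.4)
E
```

```text
tcp [0.5486 0.3312 0.1384] yaw 91.5 j6 -1.16 f [-0.2  0.6 -1.4] open 0.129 t 25.6
tool delta [-0.0046 -0.0002  0.1064] len 0.107 roll 0.1 rows>= 3
  (translate first, then roll)
```

View pics/wrist13.png

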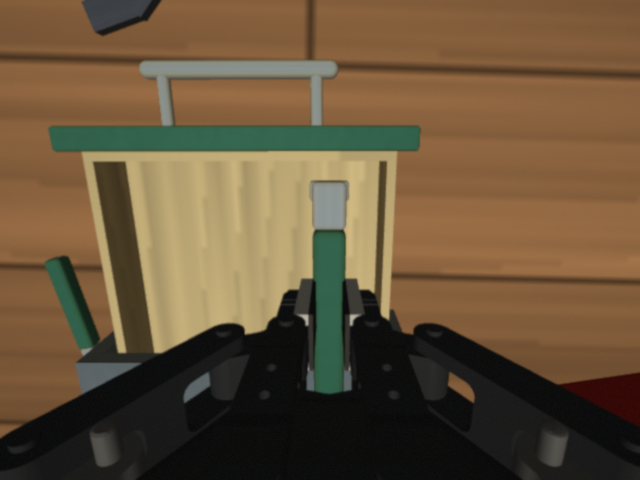

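The held chisel, along (330,180–390), sits over the drawer and clears the right wall (x≈388). I'll lower it and let go.

Emit:
arm_command([
  [-0.003,0,0.04],
  [-0.001,0,0.04],
  [0,0,0.028],
  [0,0,0],
  [0,0,0],
  [0,0,0],
  [0,0,0],
  [0,0,-0.04],
  [0,0,-0.05],
  [0,0,-0.03],
  [0,0,0],
], roll=[0,0,0,0,0,0,0,0,0,0,0], fingers=[1,1,1,1,0.74,0.74,0.74,0.74,0.74,0.74,0.74])

```text
clock: 27.02
tcp_pos: [0.5559, 0.3334, 0.1562]
orientation: [-0.013, 1.0, 0.002, 0.004]
ft_force: [0.7, -0.6, -0.4]
opening: 0.255
```

```bash
python3 - <<'E'
from m import *
c=snap('wrist','wrist14')
plan(0.4422,0.0568,0.12,92.6)
E
```

```text
tcp [0.5542 0.3326 0.1534] yaw 91.5 j6 -1.16 f [-0.1 -0.8 -1.2] open 0.258 t 27.1
tool delta [ 0.1191 -0.2729  0.0325] len 0.300 roll -1.1 rows>= 6
  (translate first, then roll)
```

View pics/wrist14.png

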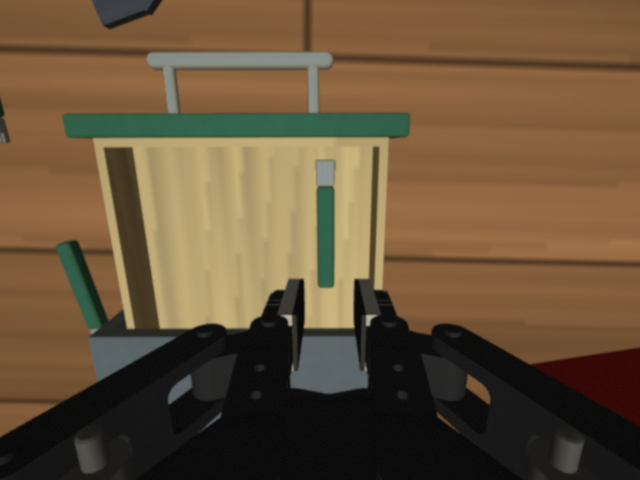

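The first chisel lies flat in the drawer at (326,225). Next is the second.

Emit:
arm_command([
  [0.017,-0.039,0],
  [0.017,-0.039,0],
  [0.017,-0.039,0],
  [0.017,-0.039,0],
  [0.017,-0.039,0],
  [0.017,-0.039,0.01],
  [0.017,-0.039,0.01],
  [0,0,0.01],
  [0,0,0],
  [0,0,0],
], roll=[0,0,0,0,0,0,0,-1.1,0,0], fingers=[0.6,0.6,0.6,0.6,0.6,0.6,0.6,0.6,0.6,0.6])

```text
clock: 28.32
tcp_pos: [0.4414, 0.057, 0.1211]
orientation: [-0.023, 1.0, 0.0, -0.0]
ft_force: [-0.1, 0.8, 0.2]
opening: 0.399
```

```bash
python3 - <<'E'
from m import *
c=snap('wrist','wrist15')
r=chisels(c,(230,60,430,420))
(x,y),a=r[0]
plan(x,y,0.0045,a+90)
E
```

```text
chisel px [329. 222.] ctr [0.4421 0.0566] [0.014 0.104] ang 2.9 ztop 0.0138
tcp [0.4416 0.057  0.1214] yaw 92.6 j6 -1.65 f [-0.1 -0.  -0.6] open 0.394 t 28.4
tool delta [-0.0004 -0.0004  0.1169] len 0.117 roll -0.3 rows>= 3
  (translate first, then roll)
```

View pics/wrist15.png

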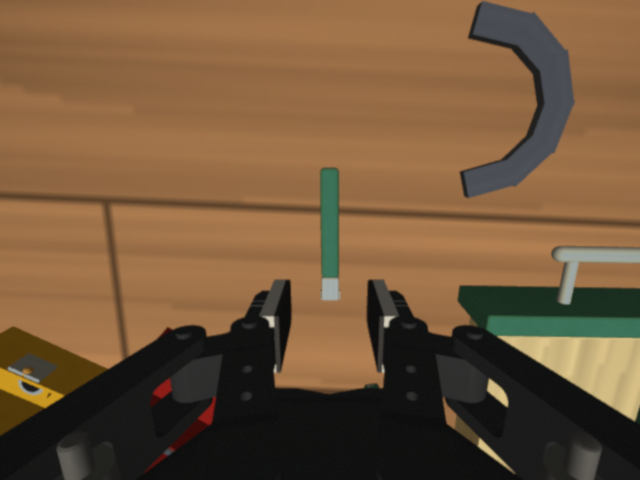

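The second chisel is centred at (330,234), so I'll grip and lift it.

Emit:
arm_command([
  [0,0,0.04],
  [0,0,0.04],
  [0,0,0.037],
  [0,0,0],
  [0,0,0],
  [0,0,0],
  [0,0,0],
  [0,0,0],
  [0,0,-0.04],
  [0,0,-0.05],
  [0,0,-0.045],
  [0,0,0],
], roll=[0,0,0,0,0,0,0,0,0,0,0,0], fingers=[0.6,0.6,0.6,0.6,1,1,1,1,1,1,1,1], squeeze=80)

```text
clock: 29.88
tcp_pos: [0.4448, 0.056, 0.144]
orientation: [-0.022, 1.0, -0.0, 0.005]
ft_force: [1.0, 0.4, -1.8]
opening: 0.134
```

```bash
python3 - <<'E'
from m import *
plan(0.553,0.273,0.14,91.4)
E
```

```text
tcp [0.4448 0.056  0.144 ] yaw 92.5 j6 -1.65 f [ 1.   0.4 -1.8] open 0.134 t 29.9
tool delta [-0.1176  0.212   0.0051] len 0.243 roll 1.1 rows>= 5
  (translate first, then roll)
```

Emit:
arm_command([
  [-0.02,0.035,0],
  [-0.02,0.035,0],
  [-0.02,0.035,0],
  [-0.02,0.035,0],
  [-0.02,0.036,0],
  [-0.02,0.036,0],
  [0,0,0],
  [0,0,0],
], roll=[0,0,0,0,0,1.1,0,0], fingers=[1,1,1,1,1,1,1,1])

```text
clock: 30.88
tcp_pos: [0.5501, 0.2725, 0.1375]
orientation: [-0.013, 1.0, -0.001, -0.002]
ft_force: [-0.4, -0.4, -1.3]
opening: 0.131
```

```bash
python3 - <<'E'
from m import *
c=snap('wrist','wrist16')
plan(0.553,0.273,0.031,91.4)
E
```

```text
tcp [0.5502 0.2722 0.1378] yaw 91.4 j6 -1.25 f [ 0.9  0.1 -1.1] open 0.130 t 30.9
tool delta [-0.0031  0.0009  0.1068] len 0.107 roll 0.0 rows>= 3
  (translate first, then roll)
```

View pics/wrist16.png

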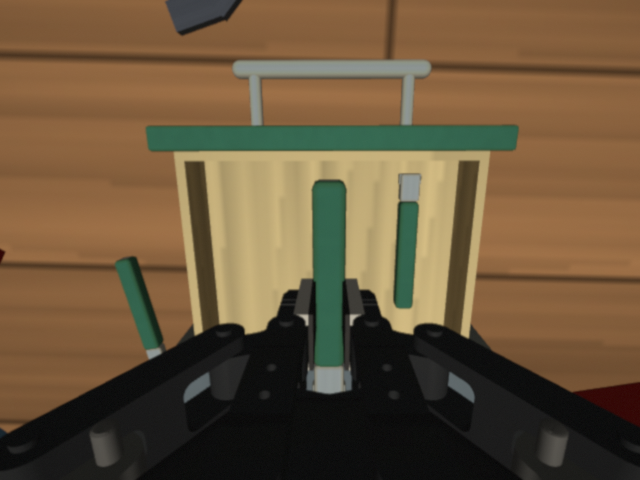

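Held chisel is at mid drawer (330), and the first lies at (408,240), well clear. Release.

Emit:
arm_command([
  [-0.002,0,0.04],
  [-0.001,0,0.04],
  [0,0,0.027],
  [0,0,0],
  [0,0,0],
  [0,0,0],
  [0,0,0],
  [0,0,-0.04],
  [0,0,-0.05],
  [0,0,-0.03],
  [0,0,0],
], roll=[0,0,0,0,0,0,0,0,0,0,0], fingers=[1,1,1,1,0.74,0.74,0.74,0.74,0.74,0.74,0.74])

```text
clock: 32.3
tcp_pos: [0.5572, 0.2744, 0.1568]
orientation: [-0.013, 1.0, 0.001, 0.004]
ft_force: [0.0, 0.4, 0.2]
opening: 0.26
```

```bash
python3 - <<'E'
from m import *
c=snap('wrist','wrist17')
r=chisels(c,(20,200,180,400))
plan(0.598,0.1033,0.14,101.2)
E
```

```text
chisel px [144. 285.] ctr [0.6284 0.1104] [0.015 0.104] ang 11.3 ztop 0.0137
tcp [0.5556 0.2737 0.1541] yaw 91.5 j6 -1.25 f [-0.4 -0.6 -2.1] open 0.260 t 32.4
tool delta [-0.0381 -0.1715  0.0141] len 0.176 roll -9.7 rows>= 4
  (translate first, then roll)
```

View pics/wrist17.png

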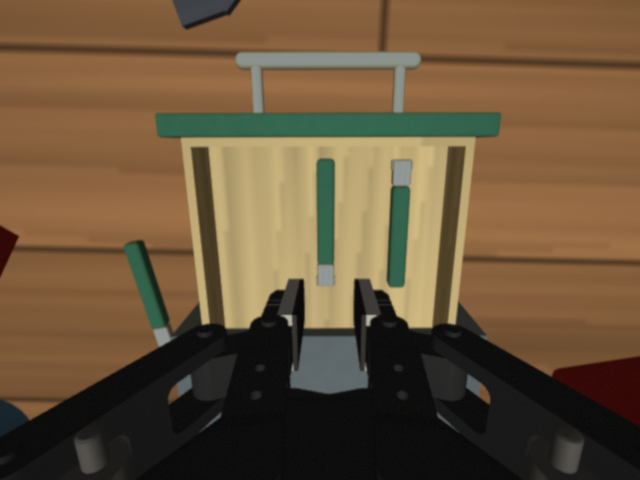

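Two chisels are in the drawer at (326,222) and (400,223). The third sits too near the cabinet for the knuckles if I grip it at the middle. So I'll grip it near its front end, draw it 40 mm away, and grip again.

Emit:
arm_command([
  [-0.009,-0.043,0],
  [-0.009,-0.043,0],
  [-0.01,-0.043,0],
  [-0.01,-0.042,0],
  [0,0,0.012],
  [0,0,0.01],
  [0,0,0],
  [0,0,0],
], roll=[0,0,0,0,-9.8,0,0,0], fingers=[0.68,0.68,0.68,0.68,0.68,0.68,0.68,0.68])

```text
clock: 33.35
tcp_pos: [0.5964, 0.104, 0.1298]
orientation: [-0.098, 0.995, 0.0, -0.0]
ft_force: [0.5, 0.3, -0.1]
opening: 0.322
```

```bash
python3 - <<'E'
from m import *
c=snap('wrist','wrist18')
r=chisels(c,(230,60,430,420))
plan(0.599,0.1045,0.0045,101.3)
E
```

```text
chisel px [330. 260.] ctr [0.629  0.1101] [0.014 0.104] ang 10.9 ztop 0.0138
tcp [0.5968 0.104  0.1304] yaw 101.2 j6 -1.71 f [0.2 0.1 0.2] open 0.321 t 33.4
tool delta [-2.200e-03  1.000e-04  1.259e-01] len 0.126 roll -0.1 rows>= 3
  (translate first, then roll)
```

View pics/wrist18.png

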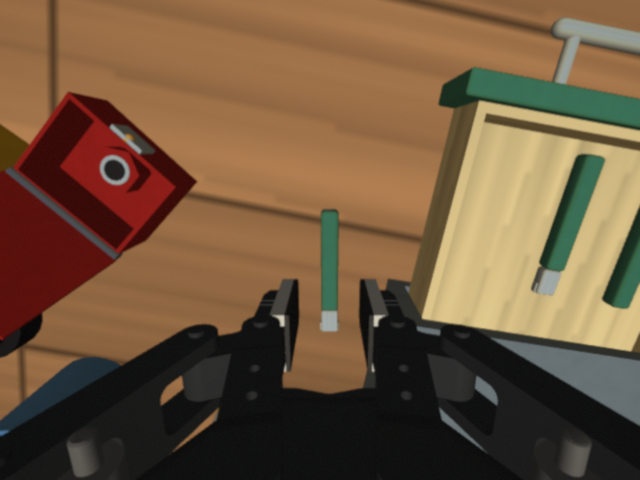

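Emit:
arm_command([
  [0,0,0.04],
  [0,0,0.03],
  [0,0,0.02],
  [0,0,0.02],
  [0,0,0.015],
  [0,0,0],
  [0,0,0],
  [0,0,0],
  [0,0,0],
  [0,0,0],
], roll=[0,0,0,0,0,0,0,0,0,0], fingers=[0.68,0.68,0.68,0.68,0.68,0.68,1,1,1,1], squeeze=50)

```text
clock: 34.65
tcp_pos: [0.5974, 0.1034, 0.0059]
orientation: [-0.098, 0.995, -0.0, 0.001]
ft_force: [-0.4, 0.3, 0.2]
opening: 0.146
```

Emit:
arm_command([
  [0,0,-0.002],
  [0,-0.01,0],
  [0,-0.015,0],
  [0,-0.015,0],
  [0,-0.005,0],
  [0,0,0.002],
  [0,0,0],
  [0,0,0],
  [0,0,0],
  [0,0,-0.03],
  [0,0,-0.05],
  [-0.015,0,-0.03],
], roll=[0,0,0,0,0,0,0,0,0,0,0,0], fingers=[1,1,1,1,1,1,0.65,0.65,0.65,0.65,0.65,0.65])

```text
clock: 36.15
tcp_pos: [0.6208, 0.0625, 0.1177]
orientation: [-0.098, 0.995, -0.0, 0.001]
ft_force: [1.0, 0.4, -0.5]
opening: 0.349
```

Emit:
arm_command([
  [-0.015,0,0],
  [0,0,0],
  [0,0,0],
], roll=[0,0,0], fingers=[0.6,0.6,0.6])

```text
clock: 36.52
tcp_pos: [0.6337, 0.0652, 0.1141]
orientation: [-0.098, 0.995, 0.0, -0.001]
ft_force: [-0.7, 0.3, -0.2]
opening: 0.401
```

```bash
python3 - <<'E'
from m import *
c=snap('wrist','wrist19')
r=chisels(c,(230,60,430,420))
(x,y),a=r[0]
plan(x,y,0.0045,a+90)
E
```

```text
chisel px [326. 229.] ctr [0.6384 0.0637] [0.014 0.104] ang 11.5 ztop 0.0137
tcp [0.6335 0.0652 0.114 ] yaw 101.3 j6 -1.77 f [-1.  -0.1 -0.5] open 0.401 t 36.6
tool delta [-0.0048 -0.0024  0.1095] len 0.110 roll -0.3 rows>= 3
  (translate first, then roll)
```

View pics/wrist19.png

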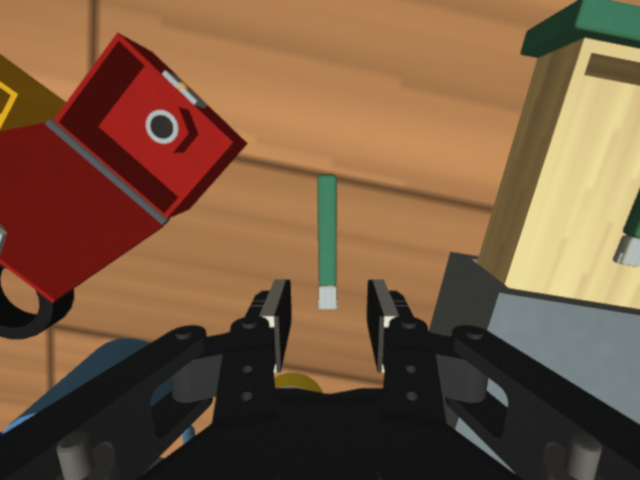

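The third chisel is now at (328,240), well clear of the cabinet. I'll grip it at its middle.

Emit:
arm_command([
  [-0.005,-0.0025,0.03],
  [0,0,0.04],
  [0,0,0.03],
  [0,0,0.009],
  [0,0,0],
  [0,0,0],
  [0,0,0],
  [0,0,0],
  [0,0,-0.04],
  [0,0,-0.05],
  [0,0,-0.05],
  [0,0,0],
], roll=[0,0,0,0,0,0,0,0,0,0,0,0], fingers=[0.6,0.6,0.6,0.6,1,1,1,1,1,1,1,1], squeeze=80)

```text
clock: 38.08
tcp_pos: [0.6452, 0.0636, 0.1535]
orientation: [-0.098, 0.995, -0.001, 0.007]
ft_force: [0.9, 0.4, -1.2]
opening: 0.129
```

```bash
python3 - <<'E'
from m import *
plan(0.553,0.215,0.14,91.4)
E
```

```text
tcp [0.6452 0.0636 0.1535] yaw 101.3 j6 -1.78 f [ 0.9  0.4 -1.2] open 0.129 t 38.1
tool delta [0.061  0.1665 0.0123] len 0.178 roll 9.9 rows>= 4
  (translate first, then roll)
```

Emit:
arm_command([
  [0.02,0.025,0],
  [0.014,0.035,0],
  [0.014,0.036,0],
  [0.012,0.036,0],
  [0,0.034,0],
  [0,0,0],
  [0,0,0],
  [0,0,0],
], roll=[0,0,0,0,0,9.9,0,0], fingers=[1,1,1,1,1,1,1,1])

```text
clock: 39.08
tcp_pos: [0.5487, 0.2142, 0.1455]
orientation: [-0.013, 1.0, -0.0, -0.001]
ft_force: [-0.0, 0.1, -2.0]
opening: 0.129
```

```bash
python3 - <<'E'
from m import *
c=snap('wrist','wrist20')
plan(0.553,0.216,0.031,91.4)
E
```

```text
tcp [0.5489 0.2142 0.1457] yaw 91.4 j6 -1.34 f [-0.3 -0.3 -1.5] open 0.131 t 39.1
tool delta [-0.0042  0.0018  0.1147] len 0.115 roll 0.0 rows>= 3
  (translate first, then roll)
```

View pics/wrist20.png

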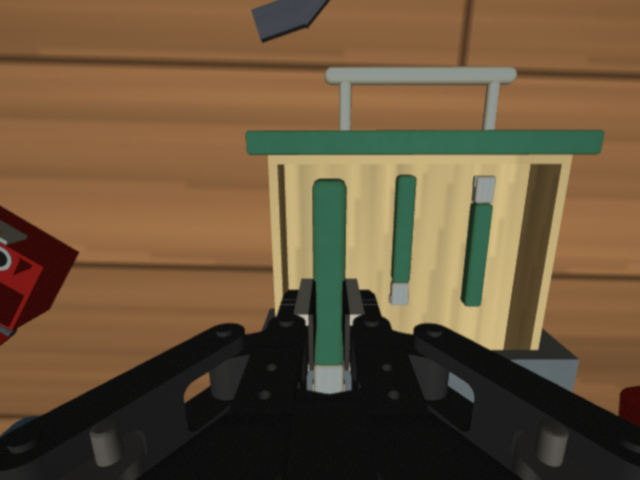

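The held chisel is over the left slot with other two at (403,240) and (480,242); I'll shift 4 mm away from the left wall, lower and release.

Emit:
arm_command([
  [-0.003,0.004,0.04],
  [-0.001,0,0.04],
  [0,0,0.034],
  [0,0,0],
  [0,0,0],
  [0,0,0],
  [0,0,0],
  [0,0,-0.04],
  [0,0,-0.05],
  [0,0,-0.05],
  [0,0,0],
], roll=[0,0,0,0,0,0,0,0,0,0,0], fingers=[1,1,1,1,0.75,0.75,0.75,0.75,0.75,0.75,0.75])

```text
clock: 40.5
tcp_pos: [0.5575, 0.2201, 0.1796]
orientation: [-0.012, 1.0, 0.002, 0.006]
ft_force: [-0.0, -0.4, 0.0]
opening: 0.25
```

```bash
python3 - <<'E'
from m import *
import pickle
c=snap('wrist','wrist21');pickle.dump(c,open('wrist21.pkl','wb'))
s=snap('side','side21');pickle.dump(s,open('side21.pkl','wb'))
plan(0.553,0.216,0.031,91.4)
E
```

```text
tcp [0.5536 0.219  0.1737] yaw 91.4 j6 -1.34 f [ 0.1 -1.1 -1.1] open 0.249 t 40.6
tool delta [ 0.001  -0.0031  0.1427] len 0.143 roll -0.0 rows>= 3
  (translate first, then roll)
```

View pics/wrist21.png

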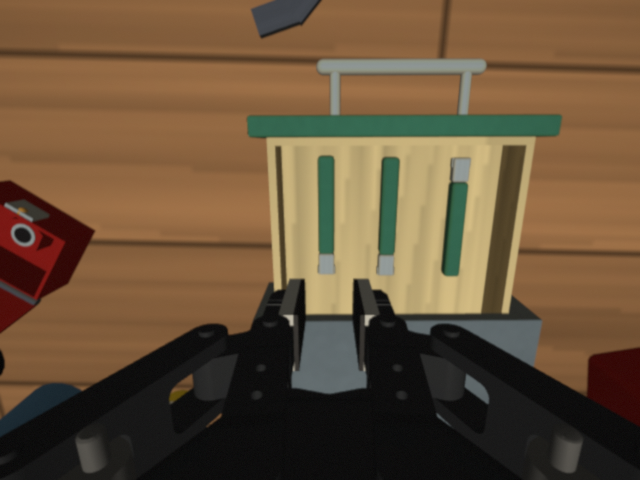

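View pics/side21.png

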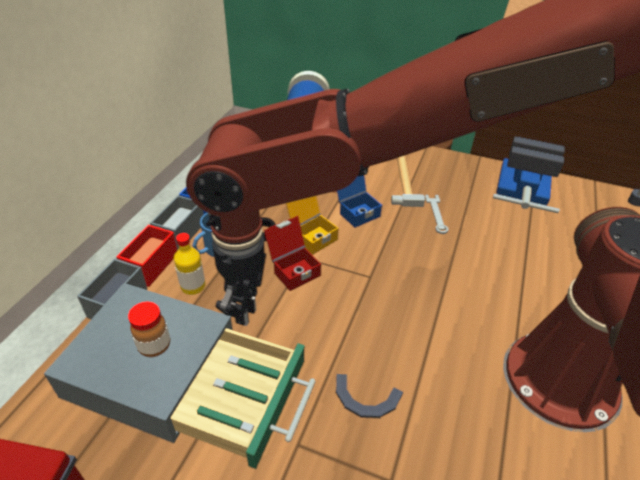

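All three chisels lie in the drawer, at (326,215), (389,215) and (457,217), and the side view agrees. Now the covers, red first: shut the fingers, go behind the cover, then sweep forward and down.

```bash
cat >> m.py <<'E'
BX={'red':((.582,-.062),-33.5),'yellow':((.585,-.189),-27.5),'blue':((.5137,-.325),-35.3)}
def bp(col,b,v=0):
    (x,y),a=BX[col];a=np.radians(a)
    return x+b*np.cos(a)-v*np.sin(a), y+b*np.sin(a)+v*np.cos(a)
E
python3 - <<'E'
from m import *
x,y=bp('red',.084);plan(x,y,0.18,56.5)
E
```

```text
tcp [0.5536 0.219  0.1737] yaw 91.4 j6 -1.34 f [ 0.1 -1.1 -1.1] open 0.249 t 40.6
tool delta [-0.0907 -0.3296 -0.0062] len 0.342 roll 34.9 rows>= 7
  (translate first, then roll)
```

Emit:
arm_command([
  [-0.01,-0.041,-0.003],
  [-0.01,-0.041,-0.003],
  [-0.011,-0.041,0],
  [-0.012,-0.041,0],
  [-0.012,-0.041,0],
  [-0.012,-0.041,0],
  [-0.012,-0.041,0],
  [-0.012,-0.042,0],
  [0,0,0],
  [0,0,0],
  [0,0,0],
  [0,0,0],
], roll=[0,0,0,0,0,0,0,0,9,9,9,7.9], fingers=[1,1,1,1,1,1,1,1,1,1,1,1], squeeze=40)

```text
clock: 42.1
tcp_pos: [0.6501, -0.1076, 0.1753]
orientation: [0.291, 0.957, -0.0, -0.003]
ft_force: [-1.0, 0.5, -0.2]
opening: 0.003
```

Emit:
arm_command([
  [0,0,0],
  [0,0,0],
], roll=[0,0], fingers=[1,1])

```text
clock: 42.35
tcp_pos: [0.651, -0.1077, 0.1768]
orientation: [0.288, 0.958, -0.0, -0.001]
ft_force: [-0.4, 0.3, 0.7]
opening: -0.002
```

```bash
python3 - <<'E'
from m import *
import pickle
c=snap('wrist','wrist22');pickle.dump(c,open('wrist22.pkl','wb'))
x,y=bp('red',.084);plan(x,y,0.1,56.5)
P=cloud(c);z=np.nan_to_num(P[:,:,2])
hsv=cv2.cvtColor(c['color'],cv2.COLOR_BGR2HSV);H,S,V=cv2.split(hsv)
a=np.radians(-33.5)
for nm,m in(('coverhi',((H<8)|(H>172))&(S>130)&(z>.095)&(z<.125)),('cover mid',((H<8)|(H>172))&(S>130)&(z>.06)&(z<.07)),):
    p=P[m];q=p[:,:2]-[.582,-.062];b=q@[np.cos(a),np.sin(a)];v=q@[-np.sin(a),np.cos(a)]
    k=(abs(b)<.12)&(abs(v)<.07);print(nm,k.sum(),'b',np.percentile(b[k],[2,50,98]).round(3),'v',np.percentile(v[k],[1,99]).round(3),'z',np.percentile(p[k,2],[2,98]).round(3))
# obstacles near behind
q=P[:,:,:2]-np.array([.582,-.062]);b=q@[np.cos(a),np.sin(a)];v=q@np.array([-np.sin(a),np.cos(a)])
k=(b>.075)&(b<.16)&(abs(v)<.06)&(z<.13);print('max z behind',np.nanmax(np.where(k,z,0)))
E
```

```text
tcp [ 0.6512 -0.1078  0.1773] yaw 56.5 j6 -1.26 f [1.  0.6 0.4] open 0.001 t 42.4
tool delta [-0.0011  0.      0.0773] len 0.077 roll 0.0 rows>= 2
  (translate first, then roll)
coverhi 1852 b [0.055 0.06  0.065] v [-0.043  0.045] z [0.096 0.115]
cover mid 747 b [0.042 0.044 0.046] v [-0.042  0.045] z [0.06 0.07]
max z behind 0.11546629488103177
```

View pics/wrist22.png

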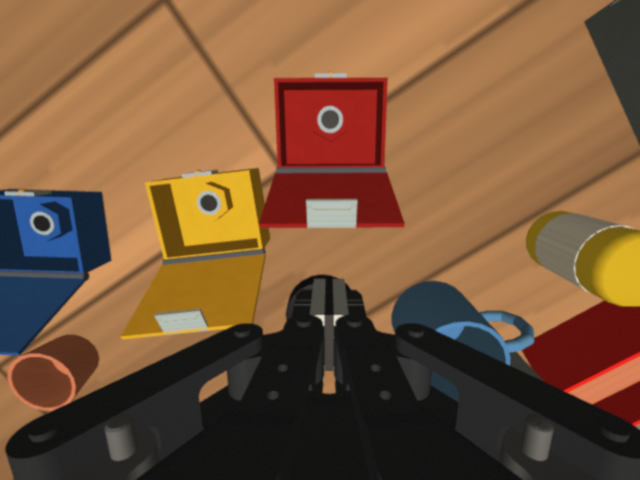

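The red cover's edge is measured at b≈0.065, z≈0.115 in the box's frame, which matches the text. The fingers are behind it, with only the 24 mm tape roll below and the mug to the right at (430,320). Going down and sweeping forward.

Emit:
arm_command([
  [0,0,0.04],
  [0,0,0.04],
  [0,0,0],
  [0.018,0,0],
  [0.018,0,0],
  [0.017,0,0],
  [0.016,0,0.003],
  [0.0135,0,0.008],
  [0.0135,0,0.008],
  [0.007,0,0.011],
  [0.007,0,0.011],
  [0,0,0],
], roll=[0,0,0,0,0,0,0,0,0,0,0,0], fingers=[1,1,1,1,1,1,1,1,1,1,1,1])

```text
clock: 43.9
tcp_pos: [0.558, -0.0464, 0.0554]
orientation: [0.289, 0.957, -0.0, -0.002]
ft_force: [-0.2, 0.9, 2.3]
opening: -0.001
```

```bash
python3 - <<'E'
from m import *
c=snap('wrist','wrist23')
x,y=bp('red',-.024);plan(x,y,0.045,56.5)
E
```

```text
tcp [ 0.5587 -0.0467  0.0561] yaw 56.4 j6 -1.19 f [-0.1  0.7  1.8] open 0.001 t 44.0
tool delta [-0.004   0.0001  0.0111] len 0.012 roll -0.1 rows>= 1
  (translate first, then roll)
```

View pics/wrist23.png

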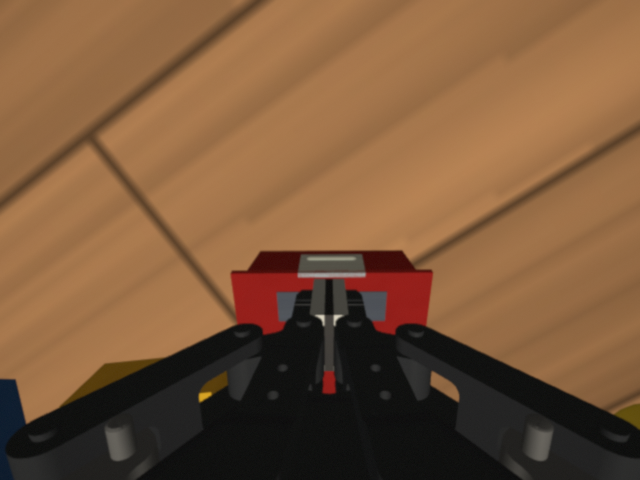

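The red cover is nearly shut and the fingertips rest on its dark strip (330,305). Pressing down.

Emit:
arm_command([
  [-0.003,0,0.005],
  [0,0,0.004],
  [0,0,0.003],
  [0,0,0],
], roll=[0,0,0,0], fingers=[1,1,1,1])

```text
clock: 44.45
tcp_pos: [0.5627, -0.0488, 0.0451]
orientation: [0.289, 0.957, 0.0, -0.0]
ft_force: [-0.0, 0.8, 1.8]
opening: 0.001
```

Emit:
arm_command([
  [0,0,0.002],
  [0,0,0.002],
  [0,0,0],
], roll=[0,0,0], fingers=[1,1,1])

```text
clock: 44.82
tcp_pos: [0.5631, -0.0489, 0.0443]
orientation: [0.289, 0.957, -0.0, -0.001]
ft_force: [-7.4, 2.5, 17.3]
opening: -0.001
```

17 N at the stop, which is well over 8 N. I'll lift and check.

Emit:
arm_command([
  [0,0,-0.04],
  [0,0,-0.05],
  [0,0,-0.05],
  [0,0,0],
  [0,0,0],
], roll=[0,0,0,0,0], fingers=[1,1,1,1,1])

```text
clock: 45.45
tcp_pos: [0.5625, -0.049, 0.181]
orientation: [0.289, 0.957, -0.0, 0.0]
ft_force: [-0.5, -0.4, 0.5]
opening: 0.0
```

```bash
python3 - <<'E'
from m import *
c=snap('wrist','wrist24');s=snap('side','side24')
P=cloud(c);z=np.nan_to_num(P[:,:,2]);hsv=cv2.cvtColor(c['color'],cv2.COLOR_BGR2HSV);H,S,V=cv2.split(hsv)
m=((H<8)|(H>172))&(S>130)&(z>.03);print('red z',np.percentile(z[m],[2,50,98]).round(4),m.sum())
x,y=bp('yellow',.084);plan(x,y,0.18,62.5)
E
```

```text
red z [0.044  0.0456 0.0476] 7342
tcp [ 0.5613 -0.0487  0.1792] yaw 56.4 j6 -1.20 f [ 0.4 -1.   0.4] open 0.000 t 45.5
tool delta [-0.1808 -0.0949 -0.0013] len 0.204 roll -6.1 rows>= 5
  (translate first, then roll)
```

View pics/wrist24.png

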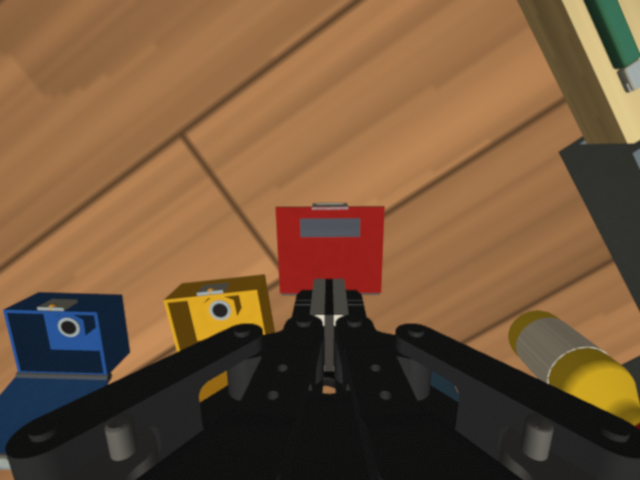

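The red cover lies flat, median z 0.0456, and stays held. Next is yellow.

Emit:
arm_command([
  [-0.036,-0.019,0],
  [-0.036,-0.019,0],
  [-0.036,-0.019,0],
  [-0.036,-0.019,0],
  [-0.037,-0.019,0],
  [0,0,0],
  [0,0,0],
  [0,0,0],
], roll=[0,0,0,0,0,-6.1,0,0], fingers=[1,1,1,1,1,1,1,1])

```text
clock: 46.55
tcp_pos: [0.6601, -0.2273, 0.1797]
orientation: [0.238, 0.971, 0.0, -0.001]
ft_force: [-0.7, -0.3, -0.0]
opening: 0.005
```

```bash
cat >> m.py <<'E'
def covercheck(c,col):
    P=cloud(c);z=np.nan_to_num(P[:,:,2]);hsv=cv2.cvtColor(c['color'],cv2.COLOR_BGR2HSV);H,S,V=cv2.split(hsv)
    m={'red':((H<8)|(H>170))&(S>130),'blue':(H>100)&(H<125)&(S>100),'yellow':(H>18)&(H<34)&(S>130)}[col]
    (x,y),a=BX[col];a=np.radians(a)
    q=P[:,:,:2]-np.array([x,y]);b=q@[np.cos(a),np.sin(a)];v=q@np.array([-np.sin(a),np.cos(a)])
    for lo,hi in((.06,.07),(.095,.125)):
        k=m&(z>lo)&(z<hi)&(abs(b)<.12)&(abs(v)<.07)
        if k.sum()>20: print(col,lo,k.sum(),'b',np.percentile(b[k],[2,50,98]).round(3),'v',np.percentile(v[k],[1,99]).round(3),'z',np.percentile(z[k],[2,98]).round(3))
E
python3 - <<'E'
from m import *
c=snap('wrist','wrist25')
covercheck(c,'yellow');covercheck(c,'blue')
x,y=bp('yellow',.084);plan(x,y,0.097,62.5)
E
```

```text
yellow 0.06 718 b [0.043 0.045 0.047] v [-0.043  0.044] z [0.06 0.07]
yellow 0.095 1816 b [0.056 0.061 0.066] v [-0.043  0.045] z [0.095 0.115]
blue 0.06 871 b [0.043 0.045 0.047] v [-0.042  0.045] z [0.06 0.07]
blue 0.095 1921 b [0.056 0.061 0.066] v [-0.043  0.045] z [0.096 0.115]
tcp [ 0.6604 -0.2273  0.1802] yaw 62.5 j6 -1.52 f [ 0.1  0.5 -0.4] open -0.002 t 46.6
tool delta [ 0.0004 -0.0008  0.0832] len 0.083 roll 0.0 rows>= 2
  (translate first, then roll)
```

View pics/wrist25.png

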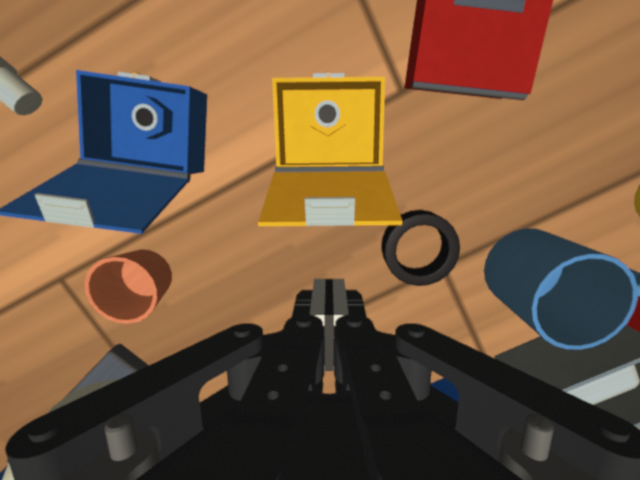

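Yellow cover (260–400, 170–225) open and clear, fingers directly behind. Same sweep.

Emit:
arm_command([
  [0,0,0.04],
  [0,0,0.043],
  [0,0,0],
  [0.018,0,0],
  [0.018,0,0],
  [0.017,0,0],
  [0.016,0,0.003],
  [0.0135,0,0.008],
  [0.0135,0,0.008],
  [0.007,0,0.011],
  [0.004,0,0.011],
  [0,0,0],
], roll=[0,0,0,0,0,0,0,0,0,0,0,0], fingers=[1,1,1,1,1,1,1,1,1,1,1,1])

```text
clock: 48.1
tcp_pos: [0.5644, -0.178, 0.0555]
orientation: [0.237, 0.971, 0.0, -0.002]
ft_force: [-1.0, 0.4, 1.7]
opening: 0.002
```

Emit:
arm_command([
  [0,0,0.005],
  [0,0,0.004],
  [0,0,0.003],
  [0,0,0.002],
  [0,0,0],
], roll=[0,0,0,0,0], fingers=[1,1,1,1,1])

```text
clock: 48.72
tcp_pos: [0.5657, -0.1785, 0.0445]
orientation: [0.237, 0.971, 0.0, -0.001]
ft_force: [-5.2, 2.3, 10.1]
opening: 0.001
```

```bash
python3 - <<'E'
from m import *
c=snap('wrist','wrist26')
x,y=bp('yellow',-.024);plan(x,y,0.0445,62.5)
E
```

```text
tcp [ 0.5657 -0.1785  0.0445] yaw 62.6 j6 -1.52 f [-5.   2.1  9.4] open 0.004 t 48.8
tool delta [ 0.002  -0.0004 -0.    ] len 0.002 roll 0.1 rows>= 1
  (translate first, then roll)
```

View pics/wrist26.png

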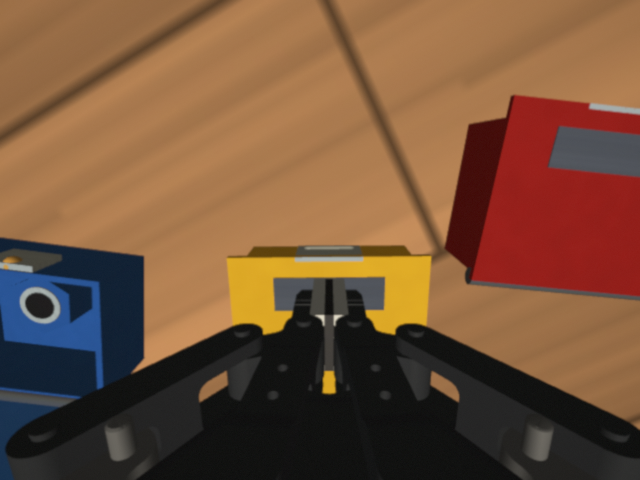

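The tips are on the strip at z 0.0445 with about 10 N. I'll press a little more, then lift.

Emit:
arm_command([
  [0,0,0.002],
  [0,0,0],
  [0,0,0],
], roll=[0,0,0], fingers=[1,1,1])

```text
clock: 49.15
tcp_pos: [0.5657, -0.1785, 0.0443]
orientation: [0.237, 0.971, 0.0, -0.001]
ft_force: [-9.6, 4.3, 18.7]
opening: 0.001
```

Emit:
arm_command([
  [0,0,-0.04],
  [0,0,-0.05],
  [0,0,-0.05],
  [0,0,0],
  [0,0,0],
], roll=[0,0,0,0,0], fingers=[1,1,1,1,1])

```text
clock: 49.78
tcp_pos: [0.5659, -0.1787, 0.1808]
orientation: [0.237, 0.971, 0.0, -0.0]
ft_force: [-0.3, -0.3, 0.4]
opening: 0.005
```

```bash
python3 - <<'E'
from m import *
c=snap('wrist','wrist27')
P=cloud(c);z=np.nan_to_num(P[:,:,2]);hsv=cv2.cvtColor(c['color'],cv2.COLOR_BGR2HSV);H,S,V=cv2.split(hsv)
m=(H>18)&(H<34)&(S>130)&(z>.03);print('yel z',np.percentile(z[m],[2,50,98]).round(4),m.sum())
s=get_state()
x,y=bp('blue',.084);plan(x,y,0.18,54.7)
a=np.array([x,y]);q=np.linalg.norm(P[:,:,:2]-a,axis=2);k=(q<.13)
sd=snap('scene');Ps=cloud(sd);zs=np.nan_to_num(Ps[:,:,2]);q=np.linalg.norm(Ps[:,:,:2]-a,axis=2)
for r in(.05,.09,.13,.17): print('scene maxz within',r,zs[(q<r)].max().round(3))
E
```

```text
yel z [0.0439 0.0456 0.0475] 7546
tcp [ 0.5651 -0.1783  0.1796] yaw 62.5 j6 -1.52 f [0.2 0.1 0.1] open 0.004 t 49.8
tool delta [-0.1052 -0.1653 -0.0007] len 0.196 roll 7.8 rows>= 4
  (translate first, then roll)
scene maxz within 0.05 0.123
scene maxz within 0.09 0.123
scene maxz within 0.13 0.507
scene maxz within 0.17 0.538
```

View pics/wrist27.png

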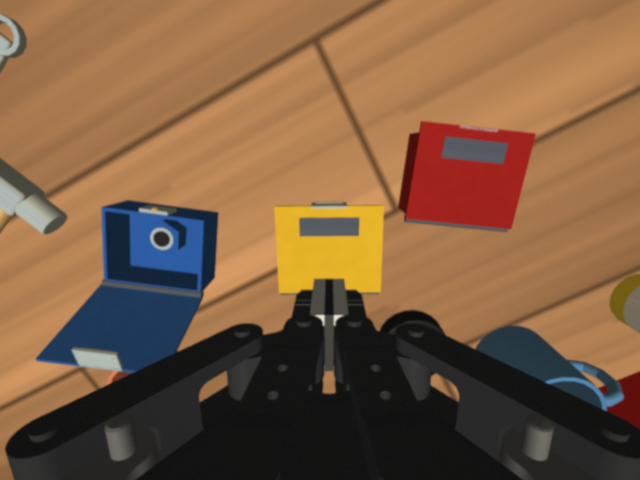

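```bash
python3 - <<'E'
from m import *
import pickle
s=pickle.load(open('side0.pkl','rb'));P=cloud(s)[72:168,275:332].reshape(-1,3)
k=(P[:,1]>-.7)&(P[:,2]>.02)&(P[:,0]<1.1);p=P[k];print(np.nanmin(p,0).round(3),np.nanmax(p,0).round(3))
a=np.array(bp('blue',.084));d=np.linalg.norm(p[:,:2]-a,axis=1);print(a,'nearest',np.nanmin(d),p[np.nanargmin(d)])
E
```

```text
[ 0.665 -0.7    0.02 ] [ 0.873 -0.399  0.199]
[ 0.58225556 -0.37354004] nearest 0.10342124946313094 [ 0.66522445 -0.43528239  0.13829659]
```

The yellow cover is held shut, median z 0.0456. For blue, the grinder wheel is 103 mm behind the approach point, which is enough room.

Emit:
arm_command([
  [-0.021,-0.033,0],
  [-0.021,-0.033,0],
  [-0.021,-0.033,0],
  [-0.021,-0.033,0],
  [-0.021,-0.033,0],
  [0,0,0],
  [0,0,0],
  [0,0,0],
], roll=[0,0,0,0,0,7.8,0,0], fingers=[1,1,1,1,1,1,1,1])

```text
clock: 50.88
tcp_pos: [0.5825, -0.3727, 0.1797]
orientation: [0.302, 0.953, 0.0, -0.001]
ft_force: [0.5, -0.1, -0.9]
opening: -0.001
```

```bash
python3 - <<'E'
from m import *
c=snap('wrist','wrist28')
covercheck(c,'blue')
x,y=bp('blue',.084);plan(x,y,0.097,54.7)
E
```

```text
blue 0.06 725 b [0.044 0.046 0.047] v [-0.043  0.043] z [0.06 0.07]
blue 0.095 1740 b [0.057 0.061 0.066] v [-0.044  0.044] z [0.095 0.115]
tcp [ 0.5828 -0.3726  0.1802] yaw 54.9 j6 -1.63 f [-1.1 -0.3 -0.2] open 0.005 t 50.9
tool delta [-0.0003 -0.001   0.0832] len 0.083 roll 0.2 rows>= 2
  (translate first, then roll)
```

View pics/wrist28.png

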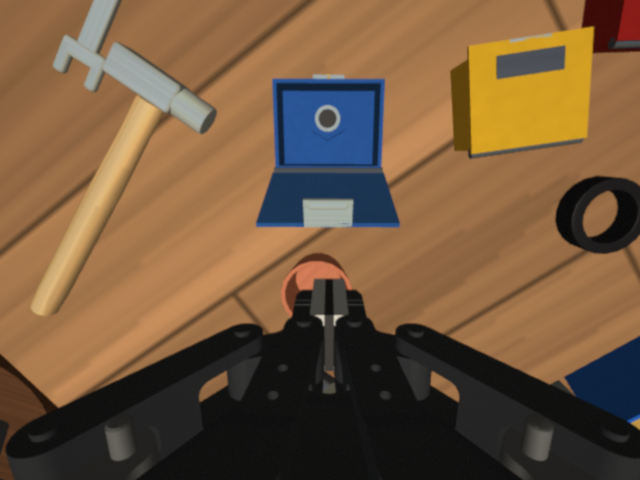

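Blue cover is open at (330,195). The rivet pot below the fingers is 45 mm high and well under the 97 mm path. Same sweep.

Emit:
arm_command([
  [0,0,0.04],
  [0,0,0.043],
  [0,0,0],
  [0.018,0,0],
  [0.018,0,0],
  [0.017,0,0],
  [0.016,0,0.003],
  [0.0135,0,0.008],
  [0.0135,0,0.008],
  [0.007,0,0.011],
  [0.004,0,0.011],
  [0,0,0],
], roll=[0,0,0,0,0,0,0,0,0,0,0,0], fingers=[1,1,1,1,1,1,1,1,1,1,1,1])

```text
clock: 52.42
tcp_pos: [0.4944, -0.3107, 0.0556]
orientation: [0.303, 0.953, 0.001, -0.002]
ft_force: [0.0, 1.1, 0.9]
opening: -0.003
```

Emit:
arm_command([
  [0,0,0.005],
  [0,0,0.004],
  [0,0,0.003],
  [0,0,0.002],
  [0,0,0.002],
  [0,0,0],
  [0,0,0],
], roll=[0,0,0,0,0,0,0], fingers=[1,1,1,1,1,1,1])

```text
clock: 53.3
tcp_pos: [0.4955, -0.3116, 0.0443]
orientation: [0.303, 0.953, 0.0, -0.001]
ft_force: [-7.3, 7.0, 19.3]
opening: -0.001
```

Emit:
arm_command([
  [0,0,-0.04],
  [0,0,-0.05],
  [0,0,-0.05],
  [0,0,0],
  [0,0,0],
], roll=[0,0,0,0,0], fingers=[1,1,1,1,1])

```text
clock: 53.92
tcp_pos: [0.4956, -0.3117, 0.1808]
orientation: [0.303, 0.953, 0.0, -0.0]
ft_force: [0.0, 0.9, 0.0]
opening: 0.001
```

```bash
python3 - <<'E'
from m import *
c=snap('wrist','wrist29')
P=cloud(c);z=np.nan_to_num(P[:,:,2]);hsv=cv2.cvtColor(c['color'],cv2.COLOR_BGR2HSV);H,S,V=cv2.split(hsv)
m=(H>100)&(H<125)&(S>100)&(z>.03)&(np.arange(480)[:,None]<300);print('blue z',np.percentile(z[m],[2,50,98]).round(4),m.sum())
plan(0.45,-0.1,0.30,91.4)
E
```

```text
blue z [0.0439 0.0456 0.0475] 7245
tcp [ 0.495  -0.3111  0.1796] yaw 54.7 j6 -1.64 f [ 0.4  0.6 -0.2] open -0.004 t 54.0
tool delta [ 0.1589  0.1465 -0.12  ] len 0.247 roll -36.7 rows>= 5
  (translate first, then roll)
```

View pics/wrist29.png

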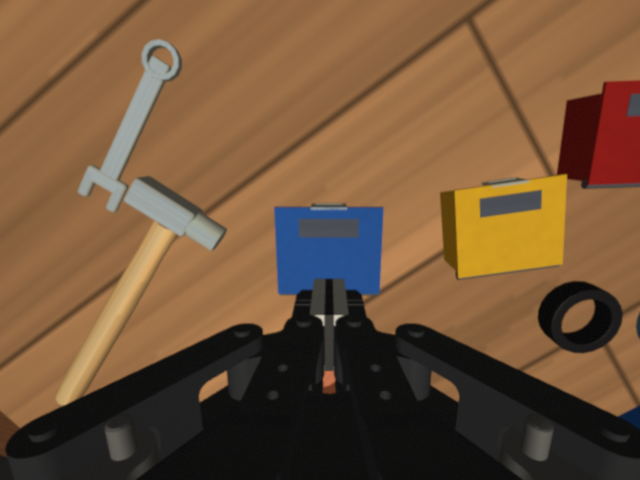

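All three covers are flat at z≈0.0456 and staying shut. Now the drawer: go in front of the handle.

```bash
python3 - <<'E'
from m import *
import pickle
s=pickle.load(open('side21.pkl','rb'));print('jar',atdepth(s,[(150,345),(146,320)]).round(3))
plan(0.39,0.272,0.18,91.4)
E
```

```text
jar [[0.707 0.298 0.119]
 [0.71  0.286 0.172]]
tcp [ 0.495  -0.3111  0.1796] yaw 54.7 j6 -1.64 f [ 0.4  0.6 -0.2] open -0.004 t 54.0
tool delta [0.4223 0.4156 0.0008] len 0.593 roll -36.7 rows>= 12
  (translate first, then roll)
```

Emit:
arm_command([
  [0.035,0.0346,0],
  [0.035,0.0346,0],
  [0.035,0.0346,0],
  [0.035,0.0346,0],
  [0.035,0.0346,0],
  [0.035,0.0346,0],
  [0.035,0.0346,0],
  [0.035,0.0346,0],
  [0.035,0.0346,0],
  [0.035,0.0346,0],
  [0.036,0.0348,0],
  [0.036,0.0348,0],
], roll=[0,0,0,0,0,0,0,0,0,0,0,0], fingers=[1,1,1,1,1,1,1,1,1,1,1,1])

```text
clock: 55.48
tcp_pos: [0.3892, 0.2721, 0.179]
orientation: [0.303, 0.953, -0.001, -0.001]
ft_force: [0.7, 0.1, -0.7]
opening: 0.003
```

Emit:
arm_command([
  [0,0,0],
  [0,0,0],
  [0,0,0],
  [0,0,0],
  [0,0,0],
  [0,0,0],
], roll=[-9,-9,-9,-9.7,0,0], fingers=[1,1,1,1,1,1])

```text
clock: 56.22
tcp_pos: [0.3903, 0.2708, 0.18]
orientation: [-0.011, 1.0, -0.001, -0.001]
ft_force: [-0.3, 0.6, 0.2]
opening: -0.003
```

```bash
python3 - <<'E'
from m import *
plan(0.39,0.272,0.036,91.4)
c=snap('wrist','wrist30');s=snap('side','side30')
P=cloud(s);z=np.nan_to_num(P[:,:,2]);hsv=cv2.cvtColor(s['color'],cv2.COLOR_BGR2HSV);H,S,V=cv2.split(hsv)
k=(z>.035)&(z<.055)&(S<80)&(P[:,:,0]>.40)&(P[:,:,0]<.46)&(P[:,:,1]>.18)&(P[:,:,1]<.38)
p=P[k];print('handle',k.sum(),np.percentile(p,[2,50,98],axis=0).round(3))
E
```

```text
tcp [0.3903 0.2708 0.18  ] yaw 91.3 j6 -1.13 f [-0.3  0.6  0.2] open -0.003 t 56.2
tool delta [-0.      0.0014  0.144 ] len 0.144 roll -0.1 rows>= 3
  (translate first, then roll)
handle 506 [[0.429 0.216 0.045]
 [0.435 0.28  0.049]
 [0.458 0.332 0.052]]
```

View pics/side30.png

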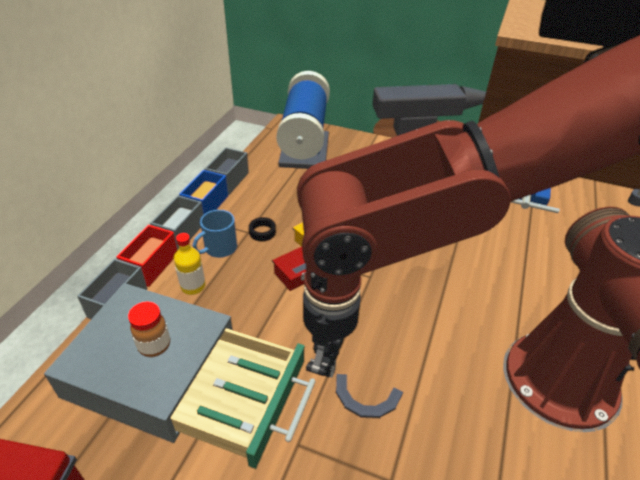

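View pics/wrist30.png

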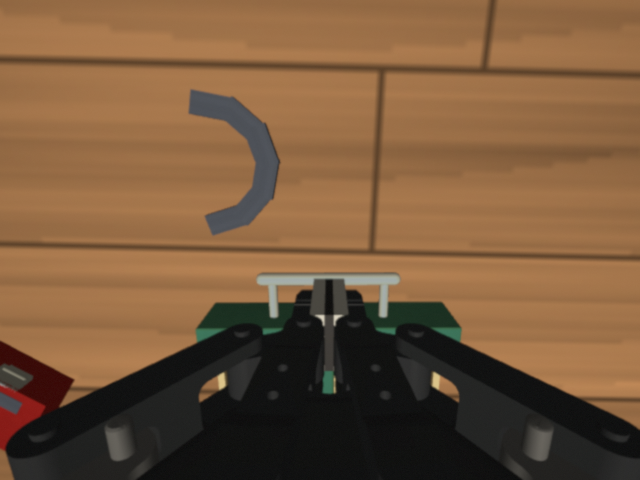

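The handle bar is at x≈0.43, centred on the fingers (258–398 in the wrist picture), and the horseshoe is clear. I'll lower and push.

Emit:
arm_command([
  [0,0.001,0.045],
  [0,0,0.05],
  [0,0,0.047],
  [0,0,0],
  [-0.012,0,0],
  [-0.012,0,0],
  [-0.015,0,0],
  [-0.018,0,0],
  [-0.018,0,0],
  [-0.018,0,0],
  [-0.018,0,0],
  [0,0,0],
], roll=[0,0,0,0,0,0,0,0,0,0,0,0], fingers=[1,1,1,1,1,1,1,1,1,1,1,1])

```text
clock: 57.82
tcp_pos: [0.5045, 0.275, 0.0396]
orientation: [-0.012, 1.0, 0.0, 0.001]
ft_force: [-0.1, 0.0, 0.2]
opening: -0.002
```

```bash
python3 - <<'E'
from m import *
plan(0.55,0.272,0.036,91.4)
s=snap('side','side31')
E
```

```text
tcp [0.5045 0.275  0.0396] yaw 91.4 j6 -1.22 f [-0.1  0.   0.2] open -0.002 t 57.8
tool delta [-0.0454 -0.0041  0.0037] len 0.046 roll -0.0 rows>= 1
  (translate first, then roll)
```

View pics/side31.png

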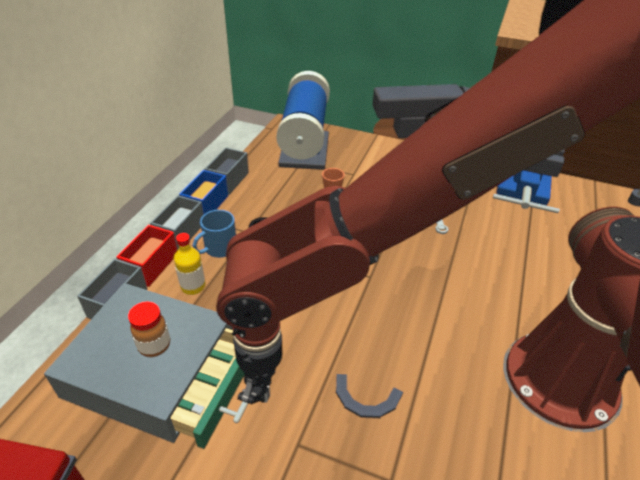

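The drawer is sliding in. I'll go on more slowly.

Emit:
arm_command([
  [-0.012,0,0.001],
  [-0.012,0,0.001],
  [-0.01,0,0.001],
  [-0.008,0,0],
  [-0.005,0,0],
  [-0.003,0,0],
  [0,0,0],
], roll=[0,0,0,0,0,0,0], fingers=[1,1,1,1,1,1,1])

```text
clock: 58.75
tcp_pos: [0.5524, 0.2763, 0.0364]
orientation: [-0.013, 1.0, 0.0, 0.0]
ft_force: [-0.8, -0.4, 0.3]
opening: 0.0
```

Emit:
arm_command([
  [-0.004,0,0],
  [-0.004,0,0],
  [-0.004,0,0],
  [0,0,0],
], roll=[0,0,0,0], fingers=[1,1,1,1])

```text
clock: 59.25
tcp_pos: [0.5578, 0.2764, 0.036]
orientation: [-0.012, 1.0, -0.001, -0.007]
ft_force: [-15.1, -1.1, 12.2]
opening: 0.002
```

Emit:
arm_command([
  [-0.004,0,0],
  [-0.003,0,0],
  [0,0,0],
], roll=[0,0,0], fingers=[1,1,1])

```text
clock: 59.62
tcp_pos: [0.558, 0.2764, 0.036]
orientation: [-0.013, 1.0, -0.002, -0.015]
ft_force: [-28.9, -0.8, 26.5]
opening: -0.003
```

Solid stop at x=0.558 (29 N). I'll back off and rise.

Emit:
arm_command([
  [0.02,0,0],
  [0.03,0,0],
  [0.03,0,0],
  [0,0,-0.05],
  [0,0,-0.05],
  [0,0,-0.05],
  [0.02,0,-0.05],
  [0,0,0],
  [0,0,0],
], roll=[0,0,0,0,0,0,0,0,0], fingers=[1,1,1,1,1,1,1,1,1])

```text
clock: 60.75
tcp_pos: [0.4711, 0.2741, 0.2361]
orientation: [-0.013, 1.0, -0.0, 0.0]
ft_force: [0.0, -0.0, -0.2]
opening: 0.0
```

```bash
python3 - <<'E'
from m import *
plan(0.45,0.1,0.35,91.4)
s=snap('side','side32');c=snap('wrist','wrist32');sc=snap('scene','scene32')
P=cloud(c);z=np.nan_to_num(P[:,:,2]);hsv=cv2.cvtColor(c['color'],cv2.COLOR_BGR2HSV);H,S,V=cv2.split(hsv)
for cc in(c,s):
    P=cloud(cc);z=np.nan_to_num(P[:,:,2]);hsv=cv2.cvtColor(cc['color'],cv2.COLOR_BGR2HSV);H,S,V=cv2.split(hsv)
    m=(H>60)&(H<90)&(S>90)&(z>.06)&(z<.073)&(P[:,:,0]>.55)&(P[:,:,0]<.7)&(abs(P[:,:,1]-.27)<.05);print('panel x',m.sum(),np.percentile(P[m][:,0],[2,50,98]).round(4) if m.sum() else None)
    m=(S<70)&(z>.076)&(z<.084)&(P[:,:,0]>.58)&(P[:,:,0]<.75)&(abs(P[:,:,1]-.27)<.05);print('cab front x',np.percentile(P[m][:,0],[1,5]).round(4) if m.sum() else None)
E
```

```text
tcp [0.4711 0.2741 0.2361] yaw 91.5 j6 -1.20 f [ 0.  -0.  -0.2] open 0.000 t 60.8
tool delta [ 0.0254 -0.1735 -0.1139] len 0.209 roll 0.1 rows>= 5
  (translate first, then roll)
panel x 0 None
cab front x [0.6239 0.6243]
panel x 434 [0.6079 0.6139 0.6223]
cab front x [0.6235 0.6263]
```

View pics/side32.png

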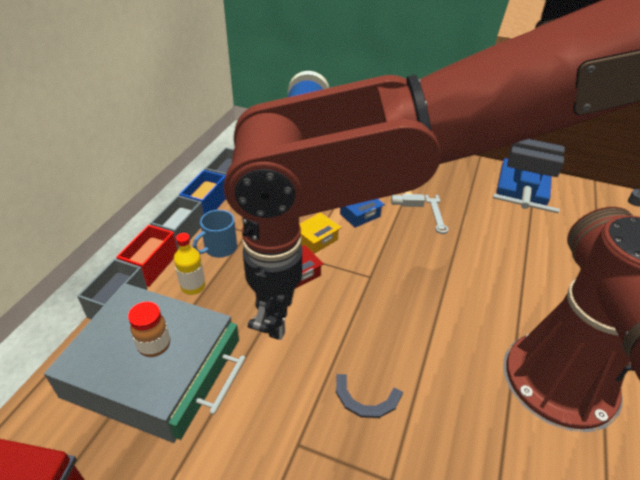

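View pics/scene32.png

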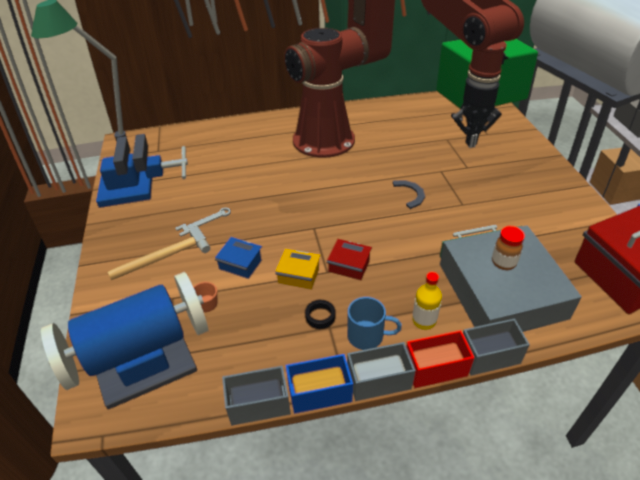

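Drawer home, with the panel at x 0.608–0.622 flush against the cabinet front at 0.6235. All three covers are shut, the bench is clear and the bystanders haven't moved. Handing in.

```bash
python3 -c "
from h import *
print(close_job())"
```

```text
the job is handed in; nothing more can be done
None
```

The bench is cleared and the job is handed in at about 61 s of the 192 s allowed.

- **Dies:** red, yellow and blue were all lying out. Each went into the box of its own colour and was seen flat on the floor of that box before I shut the cover.
- **Chisels:** all three are in the drawer. The third was knocked towards the cabinet during the run, so I drew it about 40 mm clear and gripped it again before lifting.
- **Covers:** each was pressed on its strip to the stop with 17–19 N. After I lifted off, each stayed flat, measured at z≈0.0456 m against the 0.0445 m given.
- **Drawer:** pushed to a solid stop at 29 N on the fingers. The final side view puts its panel flush with the cabinet front.
- **Other things:** in the last scene picture the bystanders look to be where they started; I compared them by eye only. The gripper was touching nothing.

**Disagreements:** early two-view triangulation of the dies' blob centres gave heights of 3–4 mm, because the side view mixed in their side faces. I used the wrist camera's depth readings instead, which gave 18–19 mm. My last look for the green panel with the wrist camera found nothing, so the drawer check rests on the side camera and the stop force.

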